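# Load the bottle shaker, crank its cam clamp into the dwell and lock it

## Task

Load every white red-capped bottle that is on the bench into the shaker: throw the red lock lever open, crank the camshaft round until the clamp bar is fully back, and stand the bottles upright in one row between the clamp bars. Then crank the cam until its follower rests in the flat dwell, so that the bar grips all the bottles, and flip the red lock lever back past centre so that it snaps shut. Leave the beaker and the tip box where they are, and if a bottle gets knocked out of place put it right before you finish.

Things in the scene. Friction and masses are not known exactly. Their poses are not given: they have to be found in the camera images.
- bottle_0: white plastic bottle, 49 mm diameter, 110 mm tall, about 0.13 kg, with a red screw cap (31 mm diameter, the top 16 mm; the shoulder ends at 94 mm). Origin at the centre of its underside, z up along the bottle. It starts standing on the bench; of the four bottles two to four are present. It may be gripped by the cap from above.
- bottle_1: white plastic bottle, 49 mm diameter, 110 mm tall, about 0.13 kg, with a red screw cap (31 mm diameter, the top 16 mm; the shoulder ends at 94 mm). Origin at the centre of its underside, z up along the bottle. It starts standing on the bench; of the four bottles two to four are present. It may be gripped by the cap from above.
- bottle_2: white plastic bottle, 49 mm diameter, 110 mm tall, about 0.13 kg, with a red screw cap (31 mm diameter, the top 16 mm; the shoulder ends at 94 mm). Origin at the centre of its underside, z up along the bottle. It starts standing on the bench; of the four bottles two to four are present. It may be gripped by the cap from above.
- bottle_3: white plastic bottle, 49 mm diameter, 110 mm tall, about 0.13 kg, with a red screw cap (31 mm diameter, the top 16 mm; the shoulder ends at 94 mm). Origin at the centre of its underside, z up along the bottle. It starts standing on the bench; of the four bottles two to four are present. It may be gripped by the cap from above.
- shaker: fixed shaker, white housing, grey platform 290 x 350 mm whose top is 70 mm over the bench. Origin under its middle on the bench; x to the camshaft side (away from the robot at yaw 0), y left. Along x: fixed rubber bars, bottle row, sprung clamp bar, follower, plate cam on an upright camshaft with the crank on top. Bars, posts and guides end 64 mm over the platform; rails close the row's ends.
- row (a point): middle of the bottle row on the rubber mat (72 mm over the bench), half way across the open gap; axes as the shaker's, row along y, bars from y = -140 to 140 mm, 15 to 57 mm over the platform. Fixed bars' face at x = -35.5 mm; clamp bar's face at +35.5 mm when fully back (gap 71 mm), +9.5 mm when forward and empty, so bottles go in only when it is back. Gripped bottles stand at x = -11 mm.
- camshaft (a point): point on the vertical axis of the camshaft, at the height of the middle of the crank grip (160 mm over the bench)
- crank_handle (a point): middle of the black upright crank grip, a free-turning cylinder 23 mm in diameter and 46 mm tall (top 23 mm above this point, crank arm just below its foot), 55 mm from the camshaft axis: it runs round in a level circle
- crank (a joint): camshaft angle, rad, anticlockwise from above. 0 = middle of the top dwell (arm along the shaker's -y, red mark on the brass cam at the follower), flat from -0.5 to 0.5. From 0.5 to 2.6 either way the bar runs back; springs push it towards open there, up to 6 N at the grip. Stops at +-3.6. Past 2.6 : lower dwell (middle +-3.14), bar back. At -1.57 the arm points to the bottles, at +1.57 away.
- follower (a joint): travel of the cam follower in m: 0 = top dwell, clamp bar forward; 0.026 = lower dwell, bar fully back
- clamp_bar (a joint): how far the clamp bar is pushed back on its springs relative to the follower, m: 0 with nothing between the bars, about 0.003 with bottles gripped (about 6 N in all)
- lock_lever (a joint): over-centre lock lever with red grip, rad: 0 = clamped (leaning 0.26 rad from upright to the shaker's -y), 1.1 = open (leaning 0.84 rad to +y). Dead centre at 0.3: below about 0.15 it snaps shut, above about 0.6 it springs open; beyond 1.0 it is loose. Takes up to 8 N at its grip. While clamped a brake shoe holds the camshaft (about 15 N at the grip to turn it). Starts clamped.
- lever_pivot (a point): the lock lever's pivot, its axis along the shaker's x; 92 mm over the bench, near the platform's +y edge
- lever_handle (a point): middle of the red grip of the lock lever: a free-turning level bar 17 mm in diameter and 48 mm long, parallel to the pivot, reaching from the lever towards the bottle side (its middle 35 mm from the lever's plane towards the shaker's -x), 85 mm from the pivot axis
- beaker: small empty glass beaker, 51 mm wide, 68 mm tall, bystander; origin at the centre of its underside
- tips: closed box of pipette tips with a blue base, 90 x 119 x 72 mm, bystander; origin at the centre of its underside
Things that resemble listed ones, but are neither listed nor needed, are in the scene too. What is shaped like the bottle_2 but purple or yellow is not meant.

How it is judged:
By the outcome, as a careful person would: the job done as asked, in the order asked, and still so for the second after the job is handed in, with the robot touching nothing.
Of bottle_0, bottle_1, bottle_2, bottle_3 only 2 to 4 are there at a start; the rules pass over those that are not, and their reading is None.
At some moment in a run one of bottle_0, bottle_1, bottle_2, bottle_3 may be knocked a few centimetres aside while the robot is not near it.
It also fails if it takes over 210 s, if anything falls off the work surface, if the arm or the gripper's body presses on something with over 40 N, if the wrist force passes 120 N, or if a joint passes its speed limit or range.

## Robot

A 7-joint arm with a two-finger parallel gripper is mounted at the origin on a cart in front of the work surface, level with it; the furniture and walls round the work are solid. World frame = base frame: x ahead of the robot, y to its left, z up, the work surface at z = 0. Lengths are in m, angles in rad, forces in N, time in s.
With the tool pointing down it reaches from about 0.425 to 0.925 m from the base axis. Payload 6.8 kg.
Tool frame: the origin (TCP) lies on the mounting face of the last link; the fingertips stand 173 mm ahead of it and the grasp point (between the pads) lies 155 mm ahead of it; z points along the fingers, y is the direction in which the jaws open and shut (so a half turn about z gives the same grasp; the last joint's range is limited). The gripper opens to 85 mm and grips with 20 to 120 N. Pads are 22 mm wide; open, the fingers measure 114 mm over their backs; the gripper's body (76 mm by 85 mm) begins 54 mm behind the grasp point. The pads swing forward as they close: fully open they stand 13 mm farther back than shut.
Start: joints at [-0.108, 0.477, 0.022, 1.555, -0.011, 1.109, -0.083], TCP at [0.675, 0, 0.405] pointing down, gripper open.
Joint ranges: [-2.96, 2.96], [-0.34, 2.1], [-1.41, 1.46], [0.24, 2.44], [-1.37, 4.51], [0.17, 1.92], [-2.96, 2.96]. Speed limits (rad/s): [2.39, 2.39, 3.14, 3.14, 3.14, 3.14, 3.14].

## Interface

Orientations are given as a unit quaternion [w, x, y, z].
In Python, from station import sensors, read_camera, bot gives the robot as it stands. The module is installed in compiled form; this text tells all that it offers.
- The arm moves only by the tool play_rows, never from a script. Its argument "commands" is a list of rows, each a list of 4 numbers: the shift along the tool's x, y, z in m, then the turn about the tool's z in degrees. A call has 1 to 20 rows; each row shifts and turns the commanded pose from where the row before left it, along the tool's axes as they then stand; what a row does not reach is not made up. A row lasts 1/10 s, in which the tool goes at most 50 mm and 8.59 degrees, less where a joint would pass 70% of its speed; a pose out of reach is approached as far as the arm can. A call with a gripper value outside its range is refused whole. "claw" is the finger opening in m, from 0 to 0.0854, set as the call begins (left out, the last holds). The fingers move at their own pace and stop on an object; "force" is the grip in N (left out, the last holds). Time passes only in rows, so rows that do not move let the fingers close. It gives the time, the measured TCP pose, the force and the opening at its end, in the units of the state.
- sensors.get_obs(): the state, without advancing time (a new reading comes with each control period).
- read_camera(name): name is "scene" or "side" or "wrist"; returns a dict with "frame" (400x640x3 uint8, blue, green, red), "depth" (400x640 float32, m along the optical axis (not along the pixel's ray), 0 where there is no reading), "fx", "fy", "cx", "cy" (pixels), "rvec" (rotation vector, rad) and "tvec" (3), from world to camera coordinates, as OpenCV has them; the wrist camera has in their place "T_tool_cam" (4x4, takes a point from camera to tool coordinates, whose origin is the TCP and whose axes are the flange's). Camera axes: x right, y down, z forward; pixel columns grow to the right and rows downward; lengths in m; the calibration is good to about 2 mm. A picture is of the moment at which its call begins: read the wrist's pose just before it.
- bot.hand_in(): hands the job in, once; it reports no verdict.
The state is a dict: "t": time; "q": joint angles; "joint_vel": joint speeds; "joint_torque": joint torques, N m; "eef_pos": TCP position; "tool_rot": TCP orientation; "contact_force": force on the tool from outside, world axes, zero at the start; "torque": the same for the moment, N m; "gripper_width": opening from 0.0 (shut) to 1.0 (fully open).
Only numpy, scipy, OpenCV 4.12 (cv2) and the standard library are available. Lean on these libraries where they do the work, as an engineer would, in place of code of your own. Each camera call takes 0.05 s, during which the arm holds its last target.

## Working session

There is one attempt and no reset: what is moved stays moved. The work goes in short steps, Python scripts to look and compute and a tool call to move; the robot and the scene stay as the last step left them, time stands still between calls to the robot, and variables do not carry over. Pictures are saved under pics/ and viewed, and the job is handed in when it is done.

Besides the shell and the picture viewer there is one more tool, called after ">>>" by a JSON object that holds its "op" and its "data". play_rows: Moves the arm, as the interface text tells. Its arguments: {"type":"object","properties":{"commands":{"type":"array"},"claw":{"type":"number"},"force":{"type":"number"}},"required":["commands"]}

```bash
mkdir -p pics; cat > h.py <<'E'
import numpy as np, cv2
from station import sensors, read_camera, bot
from scipy.spatial.transform import Rotation as R
def pose():
    o=sensors.get_obs(); q=o["tool_rot"]; T=np.eye(4); T[:3,:3]=R.from_quat([q[1],q[2],q[3],q[0]]).as_matrix(); T[:3,3]=o["eef_pos"]; return o,T
def cam(name):
    o,T=pose(); c=read_camera(name)
    if name=="wrist": c["W"]=T@np.array(c["T_tool_cam"])
    else:
        M=np.eye(4); M[:3,:3]=cv2.Rodrigues(np.array(c["rvec"],float))[0]; M[:3,3]=np.array(c["tvec"]).ravel(); c["W"]=np.linalg.inv(M)
    return c
def px(c,u,v,d=None,z=None):
    ray=np.array([(u-c["cx"])/c["fx"],(v-c["cy"])/c["fy"],1.])
    if z is not None:
        r=c["W"][:3,:3]@ray; s=(z-c["W"][2,3])/r[2]; return c["W"][:3,3]+s*r
    if d is None: d=c["depth"][int(v),int(u)]
    return c["W"][:3,:3]@(ray*d)+c["W"][:3,3]
def cloud(c):
    v,u=np.mgrid[0:400,0:640]; d=c["depth"]
    P=np.stack([(u-c["cx"])/c["fx"]*d,(v-c["cy"])/c["fy"]*d,d],-1)
    return P@c["W"][:3,:3].T+c["W"][:3,3]
def save(c,n,crop=None,k=1):
    im=c["frame"]
    if crop: x0,y0,x1,y1=crop; im=im[y0:y1,x0:x1]
    if k!=1: im=cv2.resize(im,None,fx=k,fy=k,interpolation=cv2.INTER_CUBIC)
    cv2.imwrite("pics/"+n+".png",im)
E
python3 - <<'E'
from h import *
for n in ["scene","side","wrist"]:
    c=cam(n); save(c,n+"0"); np.savez("/tmp/"+n+"0.npz",**c); print(n,c["W"].round(3).tolist(),c["fx"])
o,T=pose(); print(o); print(T)
E
```

```text
scene [[-0.805, -0.241, 0.542, -0.02], [-0.593, 0.366, -0.717, 0.943], [-0.026, -0.899, -0.438, 0.583], [0.0, 0.0, 0.0, 1.0]] 415.10912215381353
side [[0.991, -0.101, 0.083, 0.485], [-0.129, -0.664, 0.737, -0.552], [-0.02, -0.741, -0.671, 0.781], [0.0, 0.0, 0.0, 1.0]] 422.2978226851475
wrist [[1.0, 0.001, -0.001, 0.674], [0.0, -0.961, -0.278, 0.069], [-0.001, 0.278, -0.961, 0.374], [0.0, 0.0, 0.0, 1.0]] 291.6125393416303
{'t': 0.15, 'q': array([-0.10811246,  0.47761698,  0.02239894,  1.55617872, -0.01150419,
        1.10932757, -0.08308137]), 'joint_vel': array([-0.00240453, -0.00273454,  0.0018916 , -0.00562035, -0.00078123,
        0.00025748,  0.00194231]), 'joint_torque': array([ 1.55385478e-03, -5.96924365e+01,  1.60940632e+00, -2.81490952e+01,
        1.26662746e-02,  6.56643446e-03,  5.58682734e-05]), 'eef_pos': array([ 6.74798320e-01, -7.26498914e-06,  4.03964652e-01]), 'tool_rot': array([-4.52112367e-04,  7.07106241e-01,  7.07106974e-01, -5.35567613e-04]), 'contact_force': array([-0.79526667,  1.20747544,  0.27040099]), 'torque': array([ 0.00041402, -0.00859531, -0.00834464]), 'gripper_width': 0.9987851280008271}
[[-1.11813703e-06  9.99999024e-01 -1.39679002e-03  6.74798320e-01]
 [ 9.99999993e-01  9.53282883e-07 -1.18024235e-04 -7.26498914e-06]
 [-1.18022789e-04 -1.39679014e-03 -9.99999018e-01  4.03964652e-01]
 [ 0.00000000e+00  0.00000000e+00  0.00000000e+00  1.00000000e+00]]
```

View pics/scene0.png

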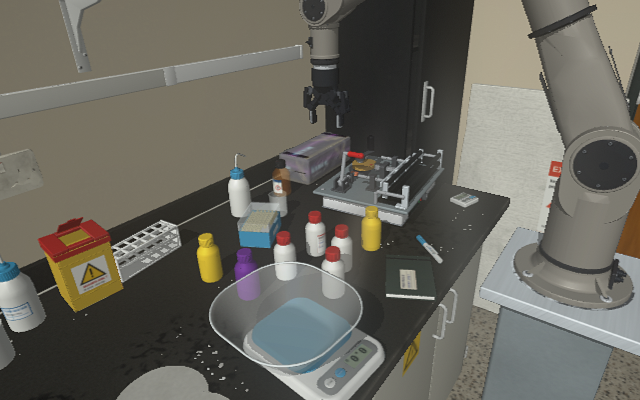

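View pics/side0.png

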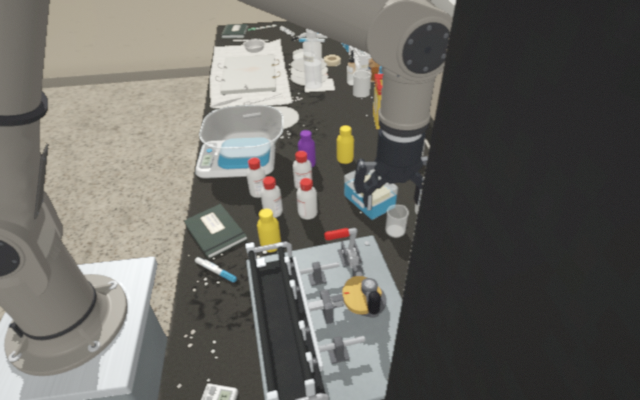

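View pics/wrist0.png

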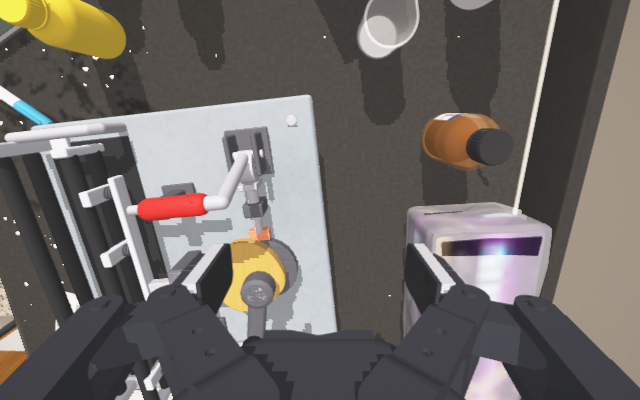

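```bash
python3 - <<'E'
from h import *
for n in ["scene","side","wrist"]:
    c=dict(np.load(f"/tmp/{n}0.npz")); P=cloud(c); f=c["frame"].astype(int)
    red=(f[...,2]>120)&(f[...,1]<70)&(f[...,0]<70)&(c["depth"]>0)
    k,l,s,ce=cv2.connectedComponentsWithStats(red.astype(np.uint8))
    for i in range(1,k):
        if s[i,4]<25: continue
        p=P[l==i]; print(n,ce[i].round(),s[i,4],p.min(0).round(3),p.max(0).round(3),np.median(p,0).round(3))
    print()
c=dict(np.load("/tmp/side0.npz")); save(c,"side_sh",(230,190,430,400),3)
c=dict(np.load("/tmp/scene0.npz")); save(c,"scene_sh",(300,130,480,230),4)
c=dict(np.load("/tmp/wrist0.npz")); P=cloud(c)
m=abs(P[...,2]-.07)<.003; print(m.sum()); 
im=(m*255).astype(np.uint8); cv2.imwrite("pics/plat.png",im)
E
```

```text
scene [355. 154.] 74 [ 0.545 -0.001  0.17 ] [0.591 0.018 0.183] [0.566 0.012 0.178]
scene [314. 216.] 126 [0.515 0.239 0.092] [0.542 0.27  0.111] [0.525 0.26  0.107]
scene [ 70. 238.] 831 [0.793 0.608 0.129] [0.894 0.721 0.157] [0.839 0.683 0.147]
scene [340. 230.] 133 [0.424 0.259 0.091] [0.452 0.288 0.112] [0.436 0.281 0.107]
scene [283. 238.] 152 [0.512 0.355 0.091] [0.54  0.386 0.112] [0.523 0.375 0.108]
scene [332. 253.] 163 [0.386 0.345 0.091] [0.415 0.376 0.111] [0.399 0.365 0.108]

side [301. 159.] 47 [0.514 0.348 0.094] [0.54  0.365 0.11 ] [0.528 0.354 0.104]
side [254. 166.] 45 [0.393 0.337 0.093] [0.415 0.351 0.111] [0.405 0.343 0.102]
side [270. 185.] 52 [ 0.43   0.254 -0.002] [0.454 0.414 0.11 ] [0.443 0.257 0.102]
side [307. 186.] 46 [ 0.521  0.235 -0.004] [0.557 0.381 0.111] [0.533 0.238 0.102]
side [336. 235.] 147 [ 0.546 -0.006 -0.002] [0.612 0.174 0.183] [ 0.569 -0.001  0.178]

wrist [181. 196.] 41 [ 0.532 -0.014  0.079] [0.586 0.014 0.179] [0.576 0.012 0.177]
wrist [200. 196.] 35 [0.587 0.009 0.175] [0.594 0.014 0.181] [0.592 0.013 0.177]
wrist [171. 213.] 541 [ 0.475 -0.044  0.071] [0.594 0.008 0.184] [0.57  0.001 0.182]

37943
```

View pics/side_sh.png

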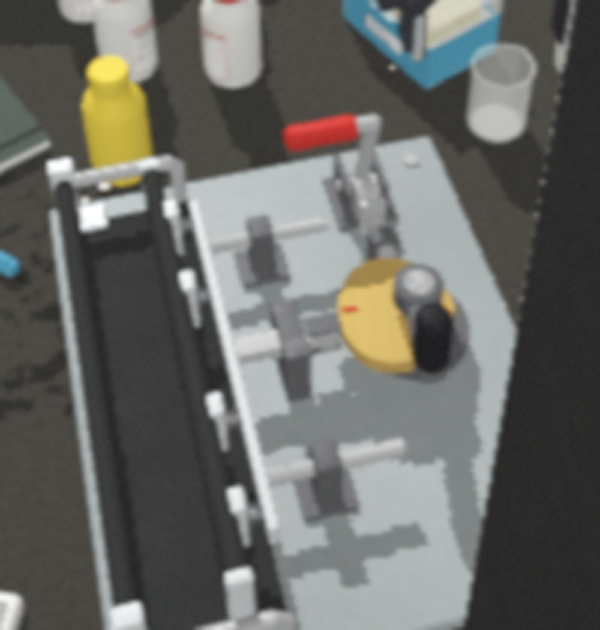

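View pics/plat.png

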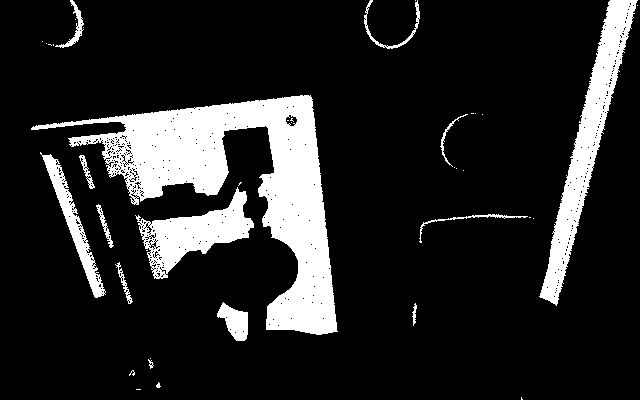

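View pics/scene_sh.png

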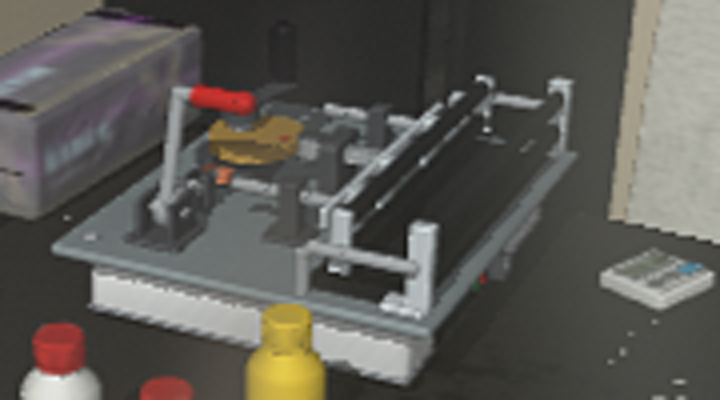

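```bash
python3 - <<'E'
from h import *
c=dict(np.load("/tmp/wrist0.npz"));
a=px(c,311.5,95.5,z=.07);b=px(c,32,128,z=.07);d=px(c,337,330,z=.07)
print(a,b,d,np.linalg.norm(a-b)); v=a-b; print(np.arctan2(v[1],v[0])); w=a-d; print(np.arctan2(-w[0],w[1]))
P=cloud(c); p=P[(abs(P[...,2]-.07)<.003)]; 
s=dict(np.load("/tmp/side0.npz"));Q=cloud(s);q=Q[(abs(Q[...,2]-.07)<.003)]
print(len(p),len(q))
S={}
for n,k in (("wrist",p),("side",q)):
  k=k[(k[:,0]<.9)&(k[:,1]<.1)&(k[:,0]>.35)]
  print(n,k.min(0),k.max(0)); r=cv2.minAreaRect(k[:,:2].astype(np.float32)); print(r,cv2.boxPoints(r))
# bottle cap circle fits
sc=dict(np.load("/tmp/scene0.npz"))
for (u,v) in [(314,212),(340,226),(283,233),(332,248)]: print(px(sc,u,v,z=.11))
E
```

```text
[0.6671864  0.08437855 0.07      ] [0.38275332 0.05306147 0.07      ] [ 0.69733411 -0.19321169  0.07      ] 0.28615194886208967
0.10966180421963935
0.10818107278695696
37943 13992
wrist [ 0.38030581 -0.28906224  0.06700543] [0.8999445  0.08497636 0.0729998 ]
((0.6508328914642334, -0.08633536100387573), (0.5053588151931763, 0.348380982875824), 7.154995441436768) [[ 0.37842506  0.05502647]
 [ 0.42181724 -0.2906416 ]
 [ 0.9232407  -0.2276972 ]
 [ 0.87984854  0.11797088]]
side [ 0.37980984 -0.27175949  0.06700298] [0.68422953 0.08402093 0.0729997 ]
((0.5406455993652344, -0.10203719139099121), (0.2892913222312927, 0.3494248688220978), 5.8911824226379395) [[ 0.37883145  0.05690617]
 [ 0.41469628 -0.29067326]
 [ 0.70245975 -0.26098055]
 [ 0.6665949   0.08659887]]
[0.53297545 0.24946426 0.11      ]
[0.44284868 0.27017284 0.11      ]
[0.53028587 0.3659234  0.11      ]
[0.40559033 0.3543715  0.11      ]
```

>>> {"op": "play_rows", "data": {"commands": [[-0.03,-0.015,0,0],[-0.03,-0.015,0,0],[-0.03,-0.015,0,0],[-0.03,-0.015,0,0],[-0.03,-0.015,0,0],[-0.03,-0.015,0,0],[0,0,0,0],[0,0,0,0]], "claw": 0.0}}

```text
t: 0.95
eef_pos: [0.5846, -0.1808, 0.4046]
tool_rot: [-0.0, 0.708, 0.706, -0.0]
contact_force: [0.9, 0.5, 0.5]
gripper_width: 0.0
```

```bash
python3 - <<'E'
from h import *
c=cam("wrist"); save(c,"w1"); np.savez("/tmp/w1.npz",**c); print(c["W"][:3,3])
E
```

```text
[ 0.58423962 -0.1114074   0.37437915]
```

View pics/w1.png

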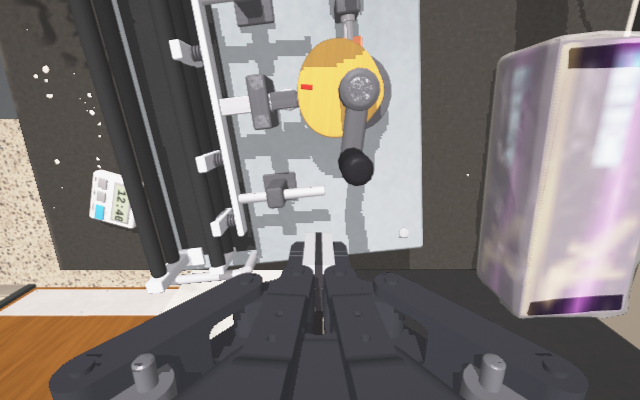

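```bash
python3 - <<'E'
from h import *
c=dict(np.load("/tmp/w1.npz")); 
print("grip top",px(c,356.5,166,z=.183), px(c,356,166)); print("hub",px(c,361,89))
print("corner",px(c,421.5,246,z=.07))
P=cloud(c)
p=P[150:183,340:373].reshape(-1,3); p=p[p[:,2]>.178]; print(p.min(0),p.max(0),len(p))
yaw=.108; co,si=np.cos(yaw),np.sin(yaw); C=np.array([.543,-.105])
# to shaker frame
def S(p): d=p[...,:2]-C; return np.stack([d[...,0]*co+d[...,1]*si,-d[...,0]*si+d[...,1]*co,p[...,2]],-1)
for nm in ["wrist0","w1","side0","scene0"]:
  P=S(cloud(dict(np.load(f"/tmp/{nm}.npz"))))
  m=(P[...,2]>.11)&(P[...,2]<.137)&(abs(P[...,1])<.12)&(P[...,0]>-.16)&(P[...,0]<0.02)
  h,e=np.histogram(P[...,0][m],bins=36,range=(-.16,.02)); print(nm,[(round(a*1000),int(b)) for a,b in zip(e,h)])
E
```

```text
grip top [ 0.60958842 -0.14626511  0.183     ] [ 0.60931536 -0.14634633  0.18255053]
hub [ 0.61686604 -0.09508069  0.13847394]
corner [ 0.70207759 -0.25950196  0.07      ]
[ 0.58423962 -0.15822526  0.1780199 ] [ 0.62100145 -0.1114074   0.37437915] 755
wrist0 [(-160, 0), (-155, 0), (-150, 0), (-145, 0), (-140, 15), (-135, 525), (-130, 1334), (-125, 895), (-120, 0), (-115, 0), (-110, 0), (-105, 0), (-100, 0), (-95, 0), (-90, 0), (-85, 0), (-80, 78), (-75, 636), (-70, 1257), (-65, 824), (-60, 522), (-55, 73), (-50, 456), (-45, 566), (-40, 33), (-35, 29), (-30, 17), (-25, 11), (-20, 2), (-15, 73), (-10, 62), (-5, 34), (0, 0), (5, 0), (10, 0), (15, 0)]
w1 [(-160, 0), (-155, 0), (-150, 0), (-145, 0), (-140, 180), (-135, 1315), (-130, 2318), (-125, 1225), (-120, 0), (-115, 0), (-110, 0), (-105, 0), (-100, 0), (-95, 0), (-90, 0), (-85, 0), (-80, 455), (-75, 1421), (-70, 1983), (-65, 801), (-60, 459), (-55, 127), (-50, 1116), (-45, 810), (-40, 99), (-35, 99), (-30, 99), (-25, 96), (-20, 114), (-15, 461), (-10, 473), (-5, 553), (0, 97), (5, 109), (10, 121), (15, 129)]
side0 [(-160, 0), (-155, 0), (-150, 0), (-145, 0), (-140, 178), (-135, 328), (-130, 347), (-125, 80), (-120, 0), (-115, 0), (-110, 0), (-105, 0), (-100, 0), (-95, 0), (-90, 0), (-85, 0), (-80, 237), (-75, 328), (-70, 310), (-65, 144), (-60, 32), (-55, 28), (-50, 299), (-45, 98), (-40, 16), (-35, 18), (-30, 11), (-25, 18), (-20, 48), (-15, 117), (-10, 117), (-5, 106), (0, 23), (5, 23), (10, 22), (15, 24)]
scene0 [(-160, 0), (-155, 0), (-150, 0), (-145, 0), (-140, 88), (-135, 63), (-130, 33), (-125, 2), (-120, 0), (-115, 0), (-110, 0), (-105, 0), (-100, 0), (-95, 0), (-90, 0), (-85, 0), (-80, 103), (-75, 62), (-70, 34), (-65, 23), (-60, 6), (-55, 11), (-50, 54), (-45, 11), (-40, 2), (-35, 4), (-30, 2), (-25, 4), (-20, 16), (-15, 37), (-10, 24), (-5, 20), (0, 4), (5, 4), (10, 7), (15, 6)]
```

```bash
python3 - <<'E'
from h import *
c=dict(np.load("/tmp/wrist0.npz")); P=cloud(c); f=c["frame"].astype(int)
red=(f[...,2]>120)&(f[...,1]<90)&(f[...,0]<90)&(P[...,2]>.165)&(P[...,2]<.2)
p=P[red]; print(p.min(0),p.max(0)); q=p[p[:,2]>.179]; print(q.mean(0), np.polyfit(q[:,0],q[:,1],1))
for u in (140,172,205): print(px(c,u,207,z=.18))
E
```

```text
[ 0.54730145 -0.0050774   0.17376891] [0.59486425 0.01403133 0.18505775]
[0.57173274 0.0047707  0.18160563] [ 0.09704097 -0.0507108 ]
[0.54930751 0.00508589 0.18      ]
[0.57170869 0.00509979 0.18      ]
[0.59480216 0.00511413 0.18      ]
```

>>> {"op": "play_rows", "data": {"commands": [[0,0,0,-6.2],[0.018,0.0008,0,0],[0.018,0.0008,0,0],[0.018,0.0008,0,0],[0.018,0.0008,0,0],[0.018,0.0008,0,0],[0.018,0.0008,0,0],[0.018,0.0008,0,0],[0.02,0.0006,0,0],[0,0,0.02,0],[0,0,0.02,0],[0,0,0.02,0],[0,0,0.01,0],[0,0,0.01,0],[0,0,0,0],[0,0,0,0]]}}

```text
t: 2.6
eef_pos: [0.5757, -0.0339, 0.3251]
tool_rot: [0.0, 0.668, 0.744, 0.0]
contact_force: [1.0, 0.3, 0.2]
gripper_width: -0.004
```

```bash
python3 - <<'E'
from h import *
c=cam("wrist"); save(c,"w2"); o,T=pose(); print(T.round(4),o["contact_force"])
E
```

```text
[[-1.081e-01  9.941e-01  1.300e-03  5.758e-01]
 [ 9.941e-01  1.081e-01  1.000e-04 -3.400e-02]
 [-0.000e+00  1.300e-03 -1.000e+00  3.255e-01]
 [ 0.000e+00  0.000e+00  0.000e+00  1.000e+00]] [ 1.16859538 -0.221797   -0.25114683]
```

View pics/w2.png

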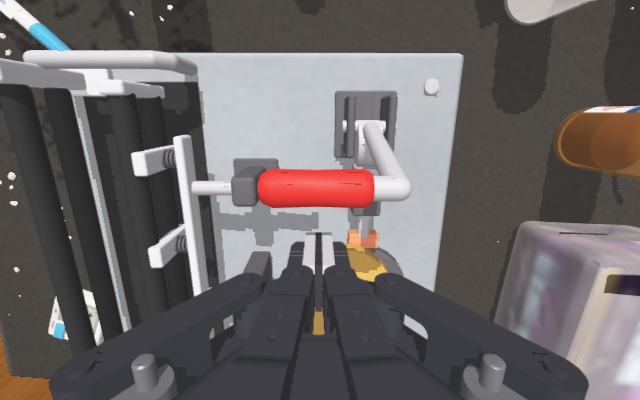

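>>> {"op": "play_rows", "data": {"commands": [[0.01,0,0,0],[0.01,0,0,0],[0.008,0,0,0],[0.008,0,0,0],[0.008,0,0,0],[0.008,0,0,0],[0.008,0,0,0],[0.008,0,0.002,0],[0.008,0,0.003,0],[0.008,0,0.003,0],[0.008,0,0.004,0],[0.006,0,0.004,0],[0.004,0,0.003,0],[0,0,0,0],[0,0,0,0],[0,0,0,0]]}}

```text
t: 4.25
eef_pos: [0.5645, 0.0667, 0.3059]
tool_rot: [0.0, 0.668, 0.744, 0.0]
contact_force: [0.8, -0.6, 0.4]
gripper_width: 0.001
```

```bash
python3 - <<'E'
from h import *
c=cam("wrist"); save(c,"w3"); o,T=pose(); print(o["contact_force"],o["eef_pos"])
E
```

```text
[ 0.79978505  0.15479582 -0.52832603] [0.5645339  0.06673869 0.30587547]
```

View pics/w3.png

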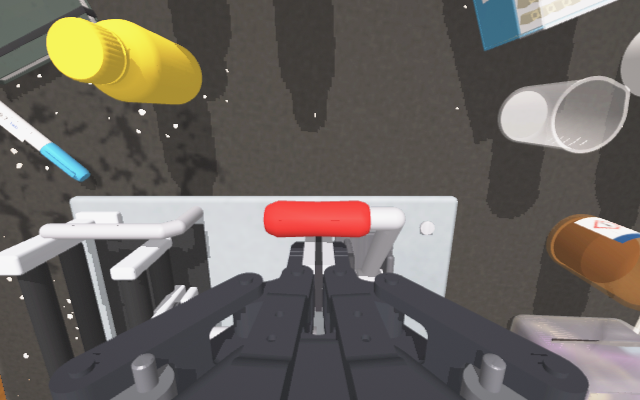

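>>> {"op": "play_rows", "data": {"commands": [[-0.01,0,0,0],[0,0,-0.025,0],[0,0,-0.025,0],[0,0,-0.025,0],[-0.03,0.003,0,0],[-0.03,0.003,0,0],[-0.03,0.003,0,0],[-0.03,0.003,0,0],[-0.03,0.003,0,0],[-0.03,0.003,0,0],[-0.0268,0.0042,0,0],[0,0,0,0],[0,0,0,0]], "claw": 0.06}}

```text
t: 5.6
eef_pos: [0.6096, -0.1472, 0.3806]
tool_rot: [-0.0, 0.669, 0.744, -0.0]
contact_force: [-0.1, -0.0, 0.1]
gripper_width: 0.698
```

```bash
python3 - <<'E'
from h import *
c=cam("wrist"); save(c,"w4"); o,T=pose(); print(o["contact_force"],o["eef_pos"],o["gripper_width"])
E
```

```text
[ 0.43011    -0.13118656 -0.46756678] [ 0.60962884 -0.14589186  0.38059535] 0.7003693504597389
```

View pics/w4.png

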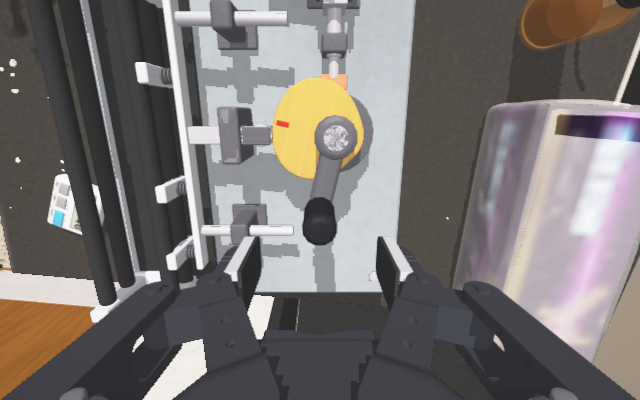

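>>> {"op": "play_rows", "data": {"commands": [[0,0,0.02,0],[0,0,0.02,0],[0,0,0.01,0],[0,0,0.008,0],[0,0,0,0],[0,0,0,0]], "claw": 0.06}}

```text
t: 6.25
eef_pos: [0.6102, -0.1457, 0.3233]
tool_rot: [0.0, 0.668, 0.744, 0.0]
contact_force: [-1.1, 0.2, 0.0]
gripper_width: 0.7
```

>>> {"op": "play_rows", "data": {"commands": [[0,0,0,0],[0,0,0,0],[0,0,0,0],[0,0,0,0],[0,0,0,0],[0,0,0,0]], "claw": 0.0, "force": 40}}

```text
t: 6.85
eef_pos: [0.6102, -0.146, 0.3234]
tool_rot: [0.001, 0.668, 0.744, 0.0]
contact_force: [-1.9, -0.8, 5.5]
gripper_width: 0.251
```

```bash
python3 - <<'E'
from h import *
c=cam("wrist"); save(c,"w5"); o,T=pose(); print(o["contact_force"],o["eef_pos"],o["gripper_width"])
s=np.array([.6175,-.092]); d=o["eef_pos"][:2]-s; yaw=.108
a=np.arctan2(d[1],d[0])-yaw+np.pi/2; print("crank",a,np.linalg.norm(d))
x=[]
N=20
f=-0.24; 
for k in range(N):
    g=-.24-2.86*(k+1)/N
    A=.055*np.array([np.sin(f),-np.cos(f)]);B=.055*np.array([np.sin(g),-np.cos(g)]); f=g
    x.append([round(float((B-A)[1]),4),round(float((B-A)[0]),4),0,0])
print(x)
E
```

```text
[-0.24388762  0.54451237  6.047911  ] [ 0.61013067 -0.14605992  0.32341647] 0.2525090792916797
crank -0.24348269285781488 0.05455989731383196
[[0.0024, -0.0075, 0, 0], [0.0034, -0.0071, 0, 0], [0.0044, -0.0065, 0, 0], [0.0053, -0.0058, 0, 0], [0.0061, -0.005, 0, 0], [0.0067, -0.0041, 0, 0], [0.0072, -0.0031, 0, 0], [0.0076, -0.002, 0, 0], [0.0078, -0.0009, 0, 0], [0.0079, 0.0002, 0, 0], [0.0077, 0.0013, 0, 0], [0.0075, 0.0024, 0, 0], [0.0071, 0.0035, 0, 0], [0.0065, 0.0044, 0, 0], [0.0058, 0.0053, 0, 0], [0.005, 0.0061, 0, 0], [0.0041, 0.0067, 0, 0], [0.0031, 0.0072, 0, 0], [0.002, 0.0076, 0, 0], [0.0009, 0.0078, 0, 0]]
```

View pics/w5.png

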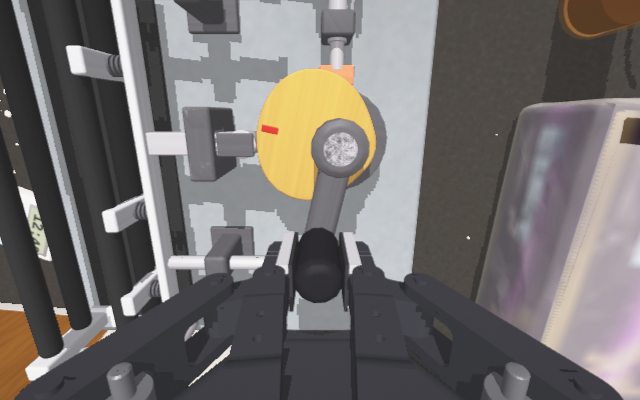

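>>> {"op": "play_rows", "data": {"commands": [[0.0024,-0.0075,0,0],[0.0034,-0.0071,0,0],[0.0044,-0.0065,0,0],[0.0053,-0.0058,0,0],[0.0061,-0.005,0,0],[0.0067,-0.0041,0,0],[0.0072,-0.0031,0,0],[0.0076,-0.002,0,0],[0.0078,-0.0009,0,0],[0,0,0,0]]}}

```text
t: 7.9
eef_pos: [0.5618, -0.0978, 0.3234]
tool_rot: [-0.001, 0.667, 0.745, 0.0]
contact_force: [-4.5, 1.4, 11.0]
gripper_width: 0.257
```

```bash
python3 - <<'E'
from h import *
c=cam("wrist"); save(c,"w6"); o,T=pose(); print(o["contact_force"],o["eef_pos"],o["gripper_width"])
E
```

```text
[-2.99884592  0.82297871 10.1804131 ] [ 0.56182288 -0.09832998  0.32338571] 0.25206930652155557
```

View pics/w6.png

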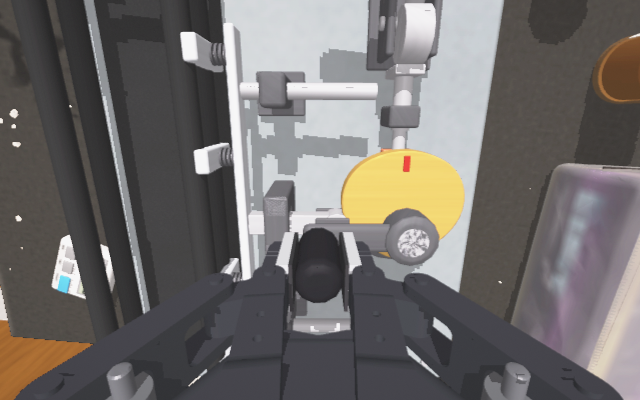

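>>> {"op": "play_rows", "data": {"commands": [[0.0079,0.0002,-0.001,0],[0.0077,0.0013,-0.001,0],[0.0075,0.0024,0,0],[0.0071,0.0035,0,0],[0.0065,0.0044,0,0],[0.0058,0.0053,0,0],[0.005,0.0061,0,0],[0.0041,0.0067,0,0],[0.0031,0.0072,0,0],[0.002,0.0076,0,0],[0.0009,0.0078,0,0],[0,0,0,0],[0,0,0,0]]}}

```text
t: 9.25
eef_pos: [0.6084, -0.037, 0.3238]
tool_rot: [-0.001, 0.668, 0.744, -0.001]
contact_force: [-0.1, -2.6, -18.5]
gripper_width: 0.25
```

>>> {"op": "play_rows", "data": {"commands": [[0,0,0,0],[0,0,0,0],[0,0,0,0],[0,0,0,0],[0,0,-0.02,0],[0,0,-0.03,0],[0,0,-0.03,0],[-0.03,-0.01,0,0],[-0.03,-0.01,0,0],[0,0,0,0]], "claw": 0.06}}

```text
t: 10.25
eef_pos: [0.5941, -0.1041, 0.4059]
tool_rot: [0.002, 0.67, 0.742, -0.001]
contact_force: [0.6, -0.0, -0.1]
gripper_width: 0.7
```

```bash
python3 - <<'E'
from h import *
c=cam("wrist"); save(c,"w7"); np.savez("/tmp/w7.npz",**c);o,T=pose(); print(o["contact_force"],o["eef_pos"],o["gripper_width"])
P=cloud(c); yaw=.108; co,si=np.cos(yaw),np.sin(yaw); C=np.array([.542,-.103])
d=P[...,:2]-C; X=d[...,0]*co+d[...,1]*si; Y=-d[...,0]*si+d[...,1]*co; Z=P[...,2]
m=(Z>.11)&(Z<.137)&(abs(Y)<.12)&(X>-.16)&(X<0.02)
h,e=np.histogram(X[m],bins=60,range=(-.16,.02)); print([(round(a*1000),int(b)) for a,b in zip(e,h) if b>30])
for n in ("side","scene"):
  c=cam(n); save(c,n+"7"); np.savez(f"/tmp/{n}7.npz",**c)
  P=cloud(c); f=c["frame"].astype(int)
  red=(f[...,2]>120)&(f[...,1]<70)&(f[...,0]<70)&(P[...,2]>.09)&(P[...,2]<.2)
  k,l,s,ce=cv2.connectedComponentsWithStats(red.astype(np.uint8))
  for i in range(1,k):
        if s[i,4]<25: continue
        p=P[l==i]; print(n,ce[i].round(),s[i,4],((p.min(0)+p.max(0))/2).round(3),p.max(0).round(3))
E
```

```text
[0.8048696  0.82260963 0.3868986 ] [ 0.59470852 -0.10142901  0.40566961] 0.7008515008992657
[(-136, 378), (-133, 776), (-130, 1076), (-127, 1664), (-124, 1069), (-52, 326), (-49, 694), (-46, 832), (-43, 929), (-40, 1006), (-37, 233), (-34, 454), (-31, 91), (-28, 73), (-25, 154), (-22, 644), (-19, 701), (-16, 138), (-13, 248), (-10, 256), (-7, 280), (-4, 311), (-1, 327), (2, 51), (5, 52), (8, 47), (11, 49), (14, 52), (17, 55)]
side [301. 159.] 38 [0.528 0.356 0.102] [0.54  0.363 0.11 ]
side [254. 166.] 43 [0.404 0.344 0.102] [0.415 0.349 0.11 ]
side [270. 185.] 47 [0.442 0.261 0.102] [0.454 0.27  0.109]
side [308. 187.] 27 [0.536 0.24  0.102] [0.544 0.247 0.108]
scene [341. 173.] 85 [0.559 0.094 0.15 ] [0.58  0.102 0.157]
scene [314. 216.] 123 [0.529 0.254 0.101] [0.543 0.271 0.111]
scene [ 70. 238.] 822 [0.843 0.665 0.144] [0.893 0.722 0.158]
scene [340. 231.] 135 [0.437 0.274 0.101] [0.451 0.289 0.112]
scene [283. 237.] 149 [0.527 0.37  0.101] [0.541 0.386 0.112]
scene [332. 253.] 164 [0.401 0.36  0.101] [0.415 0.375 0.112]
```

View pics/w7.png

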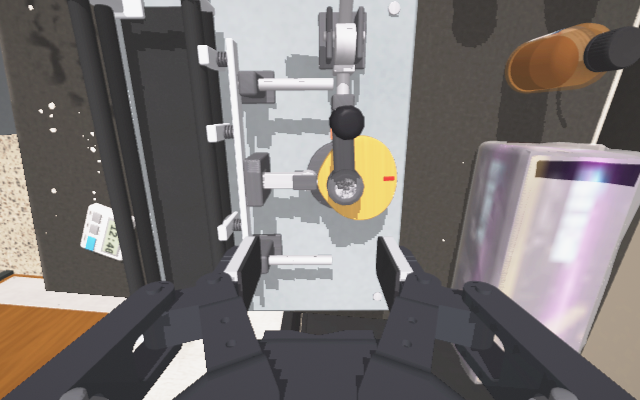

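View pics/side7.png

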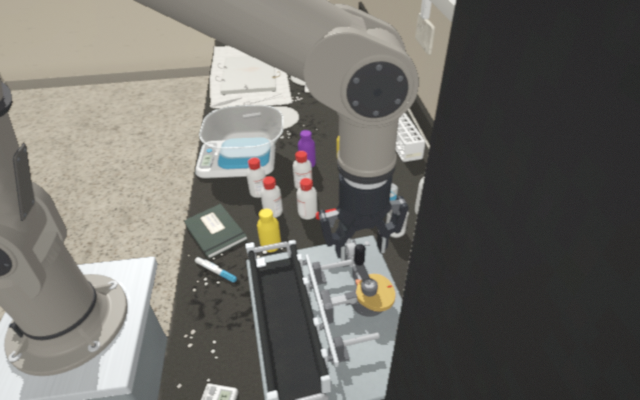

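>>> {"op": "play_rows", "data": {"commands": [[0.03,-0.002,0,0],[0.03,-0.002,0,0],[0.03,-0.002,0,0],[0.03,-0.002,0,0],[0.03,-0.002,0,0],[0.03,-0.002,0,0],[0.03,-0.002,0,0],[0.03,-0.002,0,0],[0.03,-0.002,0,0],[0.03,-0.002,0,0],[0.03,-0.002,0,0],[0.0255,-0.0014,0,0],[0,0,0,0],[0,0,0,0]], "claw": 0.06}}

```text
t: 11.8
eef_pos: [0.5329, 0.2538, 0.4047]
tool_rot: [-0.0, 0.667, 0.745, 0.0]
contact_force: [1.1, -0.8, 0.3]
gripper_width: 0.701
```

```bash
python3 - <<'E'
from h import *
c=cam("wrist"); save(c,"w8"); np.savez("/tmp/w8.npz",**c);o,T=pose(); print(o["contact_force"],o["eef_pos"])
P=cloud(c); f=c["frame"].astype(int)
red=(f[...,2]>110)&(f[...,1]<80)&(f[...,0]<80)&(P[...,2]>.09)&(P[...,2]<.13)
k,l,s,ce=cv2.connectedComponentsWithStats(red.astype(np.uint8))
for i in range(1,k):
    if s[i,4]<25: continue
    p=P[l==i]; q=p[p[:,2]>.107]; print(ce[i].round(),s[i,4],"top",len(q),((q.min(0)+q.max(0))/2).round(4),(q.max(0)-q.min(0)).round(4))
E
```

```text
[0.00847892 0.47612021 1.07493135] [0.53336222 0.25249178 0.40470791]
[180.  55.] 1423 top 1182 [0.4032 0.3557 0.1099] [0.0302 0.0306 0.0058]
[329.  59.] 1126 top 1075 [0.5289 0.3654 0.11  ] [0.0289 0.0292 0.0057]
[221. 160.] 992 top 875 [0.4398 0.2696 0.11  ] [0.0298 0.0306 0.0058]
[315. 189.] 847 top 793 [0.5296 0.2509 0.1099] [0.0288 0.0307 0.0053]
```

View pics/w8.png

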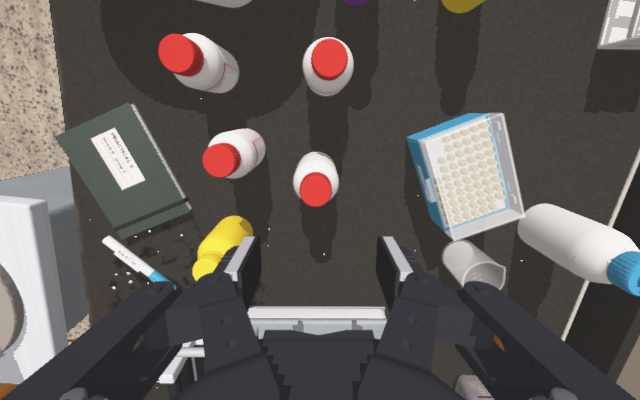

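>>> {"op": "play_rows", "data": {"commands": [[-0.001,-0.0035,0.02,0],[0,0,0.03,0],[0,0,0.03,0],[0,0,0.03,0],[0,0,0.015,0],[0,0,0.0135,0],[0,0,0,0],[0,0,0,0]]}}

```text
t: 12.65
eef_pos: [0.5306, 0.2509, 0.267]
tool_rot: [0.0, 0.668, 0.744, 0.001]
contact_force: [0.4, -0.2, -0.5]
gripper_width: 0.702
```

>>> {"op": "play_rows", "data": {"commands": [[0,0,0,0],[0,0,0,0],[0,0,0,0],[0,0,0,0],[0,0,0,0],[0,0,0,0]], "claw": 0.0, "force": 50}}

```text
t: 13.25
eef_pos: [0.5306, 0.2511, 0.2676]
tool_rot: [0.0, 0.668, 0.744, 0.001]
contact_force: [-1.0, 0.8, 5.7]
gripper_width: 0.342
```

```bash
python3 - <<'E'
from h import *
c=cam("wrist"); save(c,"w9");o,T=pose(); print(o["contact_force"],o["eef_pos"],o["gripper_width"])
E
```

```text
[ 0.4293088  -0.91164984  5.93288401] [0.53054978 0.25112156 0.26762663] 0.3444929065248112
```

View pics/w9.png

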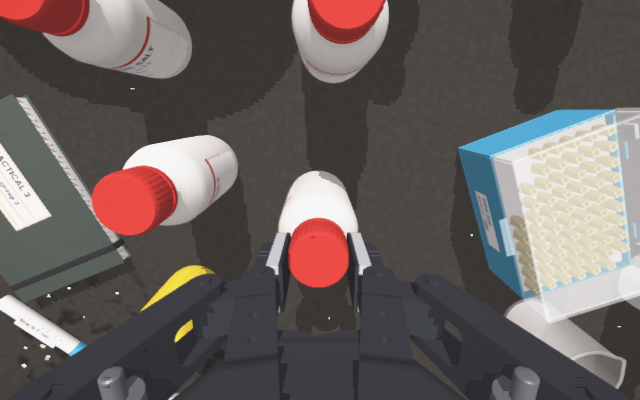

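>>> {"op": "play_rows", "data": {"commands": [[0,0,-0.01,0],[0,0,-0.03,0],[0,0,-0.04,0],[0,0,-0.04,0],[0,0,-0.04,0],[0,0,-0.03,0],[0,0,0,0]]}}

```text
t: 14.0
eef_pos: [0.5309, 0.2512, 0.4622]
tool_rot: [0.002, 0.668, 0.744, 0.005]
contact_force: [0.5, 0.3, -0.4]
gripper_width: 0.344
```

>>> {"op": "play_rows", "data": {"commands": [[-0.015,-0.004,0,0],[-0.03,-0.0075,0,0],[-0.03,-0.0075,0,0],[-0.03,-0.0075,0,0],[-0.03,-0.0075,0,0],[-0.03,-0.0075,0,0],[-0.03,-0.0075,0,0],[-0.03,-0.0075,0,0],[-0.03,-0.0075,0,0],[-0.03,-0.0075,0,0],[-0.03,-0.0075,0,0],[-0.03,-0.0075,0,0],[-0.03,-0.0075,0,0],[-0.03,-0.0075,0,0],[-0.025,-0.0075,0,0],[-0.013,-0.004,0,0],[0,0,0,0],[0,0,0,0]]}}

```text
t: 15.8
eef_pos: [0.4655, -0.201, 0.4555]
tool_rot: [-0.001, 0.668, 0.744, 0.0]
contact_force: [-0.3, -0.1, -1.0]
gripper_width: 0.347
```

```bash
python3 - <<'E'
from h import *
o,T=pose(); print(o["contact_force"],o["eef_pos"],o["gripper_width"],o["q"].round(2))
for n in("wrist","side","scene"): c=cam(n); save(c,n+"10")
E
```

```text
[-0.33227785 -0.12356783 -0.99093433] [ 0.46549873 -0.20097154  0.45554157] 0.34689150863939605 [ 0.12  0.15  0.19  1.9  -0.03  1.1   0.43]
```

View pics/wrist10.png

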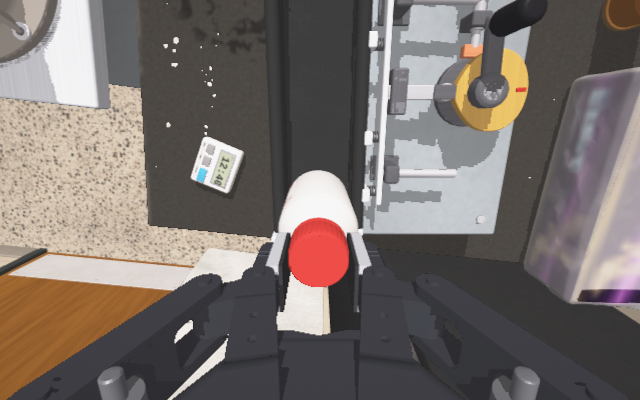

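View pics/side10.png

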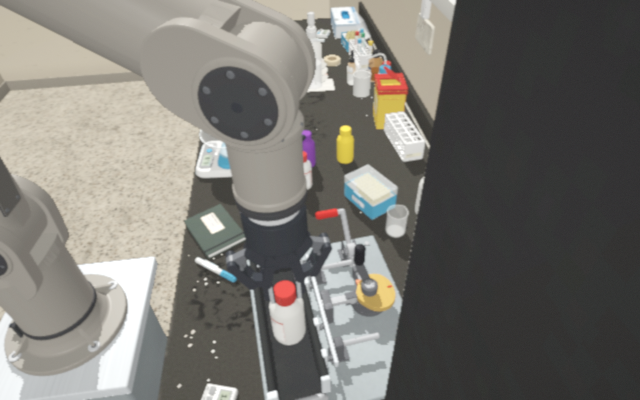

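>>> {"op": "play_rows", "data": {"commands": [[0,0,0.02,0],[0,0,0.025,0],[0,0,0.025,0],[0,0,0.02,0],[0,0,0.015,0],[0,0,0.007,0],[0,0,0.003,0],[0,0,0,0],[0,0,0,0]]}}

```text
t: 16.85
eef_pos: [0.4661, -0.2018, 0.342]
tool_rot: [0.001, 0.668, 0.744, 0.0]
contact_force: [-0.5, -1.0, -0.4]
gripper_width: 0.344
```

>>> {"op": "play_rows", "data": {"commands": [[0,0,0.001,0],[0,0,0.001,0],[0,0,0,0],[0,0,0,0]]}}

```text
t: 17.25
eef_pos: [0.4658, -0.202, 0.3396]
tool_rot: [0.0, 0.668, 0.744, 0.0]
contact_force: [-0.3, 0.2, 3.5]
gripper_width: 0.346
```

>>> {"op": "play_rows", "data": {"commands": [[0,0,0,0],[0,0,0,0],[0,0,0,0],[0,0,0,0],[0,0,-0.01,0],[0,0,-0.02,0],[0,0,-0.03,0],[0,0,-0.03,0],[0,0,-0.03,0],[0,0,0,0]], "claw": 0.06}}

```text
t: 18.25
eef_pos: [0.4665, -0.2024, 0.4642]
tool_rot: [0.004, 0.668, 0.744, 0.002]
contact_force: [0.7, 0.0, 0.2]
gripper_width: 0.7
```

```bash
cat >> h.py <<'E'
def caps(c,lo=.105,hi=.19):
    P=cloud(c); f=c["frame"].astype(int)
    red=(f[...,2]>110)&(f[...,1]<80)&(f[...,0]<80)&(P[...,2]>.09)&(P[...,2]<.2)
    k,l,s,ce=cv2.connectedComponentsWithStats(red.astype(np.uint8))
    for i in range(1,k):
        if s[i,4]<25: continue
        p=P[l==i]; zt=np.percentile(p[:,2],90); q=p[p[:,2]>zt-.003]; print(ce[i].round(),s[i,4],((q.min(0)+q.max(0))/2).round(4),(q.max(0)-q.min(0)).round(4))
E
python3 - <<'E'
from h import *
o,T=pose(); print(o["contact_force"],o["eef_pos"],o["gripper_width"],o["q"].round(2))
c=cam("wrist"); save(c,"w11"); caps(c)
c=cam("side"); save(c,"side11",(190,130,430,400),2); caps(c)
c=cam("scene"); caps(c)
E
```

```text
[0.70693569 0.04988491 0.1864521 ] [ 0.46654696 -0.20241325  0.46416501] 0.6998674387694738 [ 0.11  0.14  0.19  1.89 -0.03  1.11  0.43]
[510.  87.] 25 [ 0.6571 -0.0886  0.1135] [0.0078 0.0026 0.0033]
[314. 190.] 886 [ 0.4646 -0.2022  0.1826] [0.0292 0.0305 0.0045]
[393.  74.] 37 [0.8364 0.6511 0.1793] [0.0079 0.0253 0.0055]
[325. 215.] 124 [0.5588 0.0845 0.1555] [0.0428 0.0101 0.0045]
[292. 344.] 73 [ 0.466  -0.2132  0.1797] [0.0234 0.0082 0.0052]
[421. 142.] 78 [ 0.4628 -0.1969  0.1811] [0.0248 0.0292 0.0042]
[341. 173.] 88 [0.5589 0.0926 0.1548] [0.0423 0.0167 0.004 ]
[ 73. 241.] 1251 [0.8437 0.6636 0.1515] [0.1011 0.1147 0.0131]
[341. 231.] 153 [0.4376 0.2724 0.1091] [0.0279 0.0304 0.0038]
[283. 238.] 162 [0.5282 0.3699 0.1097] [0.0283 0.0297 0.0053]
[332. 253.] 192 [0.4012 0.3593 0.1096] [0.0263 0.0291 0.0046]
```

View pics/w11.png

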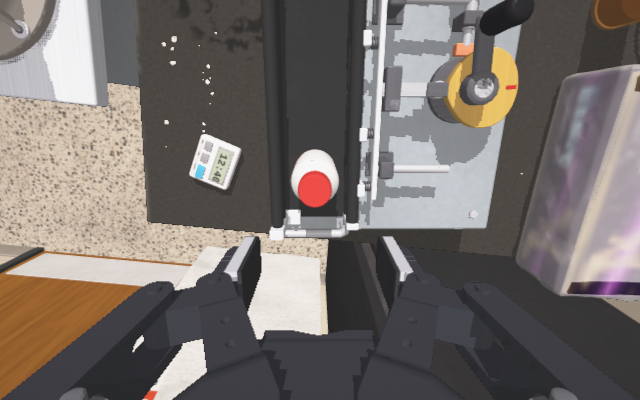

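View pics/side11.png

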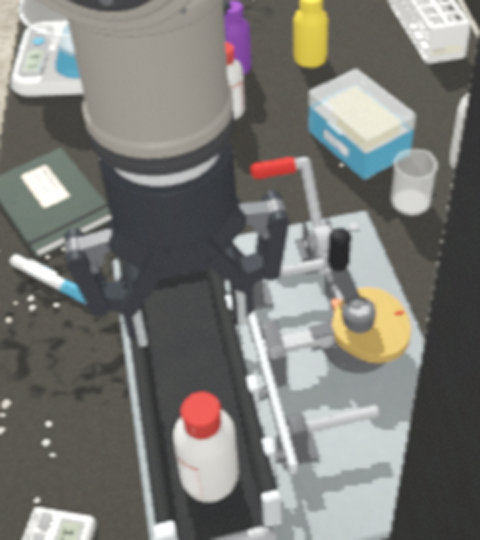

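>>> {"op": "play_rows", "data": {"commands": [[0.015,0.001,0,0],[0.03,0.0016,0,0],[0.03,0.0016,0,0],[0.03,0.0016,0,0],[0.03,0.0016,0,0],[0.03,0.0016,0,0],[0.03,0.0016,0,0],[0.03,0.0016,0,0],[0.03,0.0016,0,0],[0.03,0.0016,0,0],[0.03,0.0016,0,0],[0.03,0.0016,0,0],[0.03,0.0016,0,0],[0.03,0.0016,0,0],[0.03,0.0016,0,0],[0.025,0.0011,0,0],[0.012,0,0,0],[0,0,0,0],[0,0,0,0]]}}

```text
t: 20.3
eef_pos: [0.4393, 0.2689, 0.4586]
tool_rot: [0.0, 0.668, 0.744, -0.001]
contact_force: [0.6, -1.9, -0.8]
gripper_width: 0.701
```

```bash
python3 - <<'E'
from h import *
o,T=pose(); print(o["contact_force"],o["eef_pos"],o["gripper_width"],o["q"].round(2))
c=cam("wrist"); save(c,"w12"); caps(c)
E
```

```text
[ 0.58319145 -1.88228009 -0.785291  ] [0.43926726 0.26890751 0.45855766] 0.7014044546126981 [-0.47  0.18 -0.23  1.85  0.04  1.12 -0.61]
[293.  91.] 682 [0.4029 0.3549 0.1106] [0.0293 0.0285 0.0041]
[414.  94.] 822 [0.529  0.3661 0.1107] [0.0303 0.0297 0.0048]
[319. 174.] 581 [0.4385 0.2695 0.1104] [0.0285 0.0298 0.004 ]
```

View pics/w12.png

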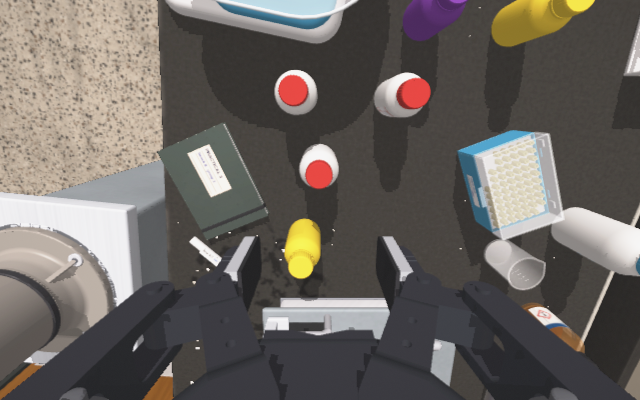

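>>> {"op": "play_rows", "data": {"commands": [[0.0005,-0.001,0.02,0],[0,0,0.035,0],[0,0,0.035,0],[0,0,0.035,0],[0,0,0.03,0],[0,0,0.02,0],[0,0,0.01,0],[0,0,0.006,0],[0,0,0,0],[0,0,0,0]]}}

```text
t: 21.35
eef_pos: [0.4385, 0.2705, 0.2691]
tool_rot: [0.0, 0.668, 0.744, 0.001]
contact_force: [-0.9, 1.1, 0.8]
gripper_width: 0.703
```

>>> {"op": "play_rows", "data": {"commands": [[0,0,0,0],[0,0,0,0],[0,0,0,0],[0,0,0,0],[0,0,0,0],[0,0,0,0]], "claw": 0.0, "force": 50}}

```text
t: 21.95
eef_pos: [0.4385, 0.2707, 0.2692]
tool_rot: [0.0, 0.668, 0.744, 0.001]
contact_force: [0.0, -0.8, 6.3]
gripper_width: 0.341
```

>>> {"op": "play_rows", "data": {"commands": [[0,0,-0.01,0],[0,0,-0.03,0],[0,0,-0.04,0],[0,0,-0.04,0],[0,0,-0.04,0],[0,0,-0.03,0],[0,0,0,0]]}}

```text
t: 22.65
eef_pos: [0.4385, 0.2711, 0.4632]
tool_rot: [0.001, 0.668, 0.744, 0.004]
contact_force: [0.8, 0.4, -1.6]
gripper_width: 0.346
```

```bash
python3 - <<'E'
from h import *
o,T=pose(); print(o["contact_force"],o["eef_pos"],o["gripper_width"],o["q"].round(2))
c=cam("wrist"); save(c,"w13"); caps(c)
E
```

```text
[ 0.79952397  0.38414761 -1.64644681] [0.43845015 0.2710768  0.46319167] 0.3461511493297194 [-0.47  0.17 -0.23  1.85  0.04  1.12 -0.61]
[291.  95.] 654 [0.4027 0.3549 0.1106] [0.0298 0.0283 0.0044]
[409.  98.] 770 [0.529  0.3662 0.1108] [0.0301 0.0297 0.0046]
[415. 348.] 74 [0.5745 0.0904 0.1569] [0.0139 0.012  0.0038]
```

View pics/w13.png

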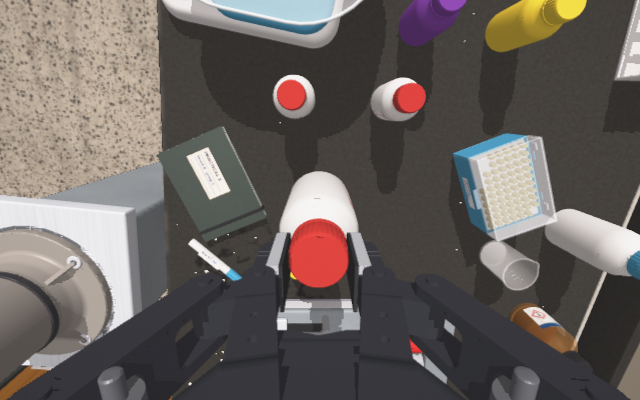

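>>> {"op": "play_rows", "data": {"commands": [[-0.015,-0.001,0,0],[-0.03,-0.0017,0,0],[-0.03,-0.0017,0,0],[-0.03,-0.0017,0,0],[-0.03,-0.0017,0,0],[-0.03,-0.0017,0,0],[-0.03,-0.0017,0,0],[-0.03,-0.0017,0,0],[-0.03,-0.0017,0,0],[-0.03,-0.0017,0,0],[-0.03,-0.0017,0,0],[-0.03,-0.0017,0,0],[-0.03,-0.0017,0,0],[-0.025,-0.0017,0,0],[-0.013,0,0,0],[0,0,0,0],[0,0,0,0],[0,0,0,0]]}}

```text
t: 24.5
eef_pos: [0.4596, -0.1412, 0.4578]
tool_rot: [-0.001, 0.667, 0.745, -0.0]
contact_force: [0.1, -0.2, -1.9]
gripper_width: 0.338
```

```bash
python3 - <<'E'
from h import *
o,T=pose(); print(o["contact_force"],o["eef_pos"],o["gripper_width"],o["q"].round(2))
c=cam("wrist"); save(c,"w14"); caps(c)
E
```

```text
[ 0.06578859 -0.2127479  -1.85829081] [ 0.45964007 -0.14117862  0.4578302 ] 0.3381146114719168 [ 0.04  0.1   0.14  1.95 -0.02  1.1   0.3 ]
```

View pics/w14.png

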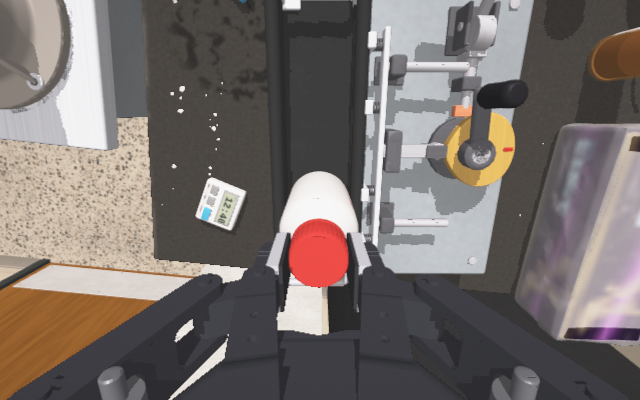

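Down by 0.1165 in total, then release.

>>> {"op": "play_rows", "data": {"commands": [[0,0,0.02,0],[0,0,0.025,0],[0,0,0.025,0],[0,0,0.02,0],[0,0,0.014,0],[0,0,0.007,0],[0,0,0.003,0],[0,0,0.002,0],[0,0,0,0],[0,0,0,0]]}}

```text
t: 25.55
eef_pos: [0.4599, -0.1426, 0.3428]
tool_rot: [0.0, 0.668, 0.744, 0.0]
contact_force: [-0.5, -0.0, -1.5]
gripper_width: 0.34
```

>>> {"op": "play_rows", "data": {"commands": [[0,0,0.001,0],[0,0,0.001,0],[0,0,0,0],[0,0,0,0]]}}

```text
t: 25.95
eef_pos: [0.4601, -0.1427, 0.3412]
tool_rot: [0.001, 0.668, 0.744, 0.001]
contact_force: [-0.9, 0.2, 4.7]
gripper_width: 0.337
```

>>> {"op": "play_rows", "data": {"commands": [[0,0,0,0],[0,0,0,0],[0,0,0,0],[0,0,0,0],[0,0,-0.01,0],[0,0,-0.02,0],[0,0,-0.03,0],[0,0,-0.03,0],[0,0,-0.03,0],[0,0,0,0]], "claw": 0.06}}

```text
t: 26.95
eef_pos: [0.4606, -0.143, 0.465]
tool_rot: [0.003, 0.668, 0.744, 0.002]
contact_force: [0.2, 0.0, 0.1]
gripper_width: 0.7
```

```bash
python3 - <<'E'
from h import *
o,T=pose(); print(o["contact_force"],o["eef_pos"],o["gripper_width"],o["q"].round(2))
c=cam("wrist"); save(c,"w15"); caps(c)
c=cam("scene"); save(c,"scene15"); caps(c)
E
```

```text
[0.21361898 0.00425136 0.06637839] [ 0.4605896  -0.14302231  0.46503127] 0.6998049848403698 [ 0.04  0.09  0.14  1.94 -0.01  1.11  0.3 ]
[316. 191.] 895 [ 0.4605 -0.1439  0.1826] [0.0289 0.0296 0.0044]
[314. 248.] 846 [ 0.465  -0.2018  0.1825] [0.03   0.0293 0.0043]
[417. 145.] 153 [ 0.4612 -0.1696  0.1814] [0.0295 0.0845 0.0045]
[341. 173.] 91 [0.5586 0.0921 0.1552] [0.042  0.0134 0.0044]
[ 73. 241.] 1259 [0.8442 0.6637 0.1515] [0.1014 0.114  0.0133]
[283. 238.] 161 [0.5278 0.3705 0.1095] [0.0309 0.0282 0.0039]
[332. 253.] 194 [0.4011 0.3591 0.1094] [0.0281 0.0291 0.0044]
```

View pics/w15.png

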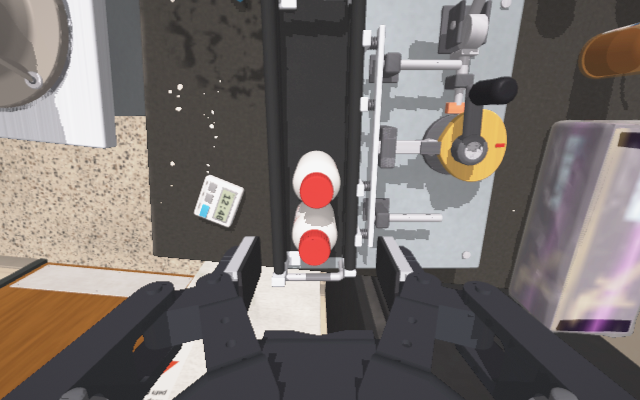

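>>> {"op": "play_rows", "data": {"commands": [[0.015,0.004,0,0],[0.03,0.0074,0,0],[0.03,0.0074,0,0],[0.03,0.0074,0,0],[0.03,0.0074,0,0],[0.03,0.0074,0,0],[0.03,0.0074,0,0],[0.03,0.0074,0,0],[0.03,0.0074,0,0],[0.03,0.0074,0,0],[0.03,0.0074,0,0],[0.03,0.0074,0,0],[0.03,0.0074,0,0],[0.03,0.0074,0,0],[0.03,0.0074,0,0],[0.03,0.0074,0,0],[0.03,0.0074,0,0],[0.021,0.005,0,0],[0.013,0.003,0,0],[0,0,0,0]]}}

```text
t: 29.05
eef_pos: [0.5315, 0.399, 0.4588]
tool_rot: [-0.001, 0.667, 0.745, -0.001]
contact_force: [0.2, 0.5, 0.3]
gripper_width: 0.7
```

```bash
python3 - <<'E'
from h import *
o,T=pose(); print(o["contact_force"],o["eef_pos"],o["gripper_width"],o["q"].round(2))
c=cam("wrist"); save(c,"w16"); caps(c)
c=cam("side"); save(c,"side16"); caps(c)
E
```

```text
[0.21844436 0.49264382 0.2708888 ] [0.5315038  0.39895146 0.45876224] 0.6998388863158265 [-0.61  0.43 -0.18  1.51  0.08  1.22 -0.69]
[206. 199.] 660 [0.4033 0.3564 0.1104] [0.0297 0.0297 0.0041]
[314. 202.] 579 [0.529  0.3668 0.1106] [0.0287 0.0292 0.0044]
[392.  83.] 409 [0.8415 0.658  0.177 ] [0.0329 0.0445 0.0278]
[300. 158.] 71 [0.5269 0.3643 0.1101] [0.0262 0.0288 0.0053]
[254. 165.] 56 [0.4034 0.3452 0.1098] [0.0239 0.0123 0.0048]
[326. 214.] 165 [0.5612 0.0879 0.1564] [0.0443 0.016  0.0047]
[285. 308.] 162 [ 0.4609 -0.1443  0.1821] [0.0288 0.0297 0.0048]
[292. 342.] 150 [ 0.4664 -0.2085  0.1818] [0.0242 0.0163 0.0042]
```

View pics/w16.png

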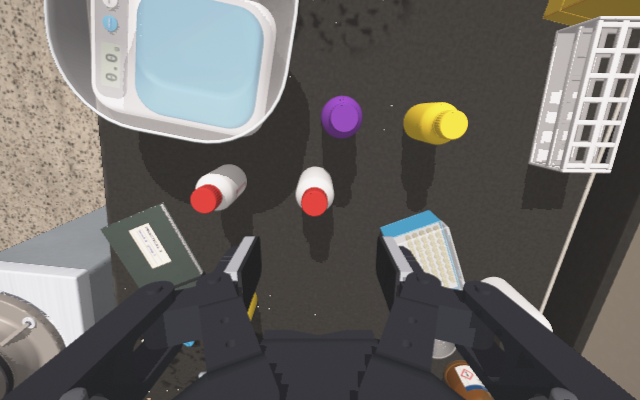

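View pics/side16.png

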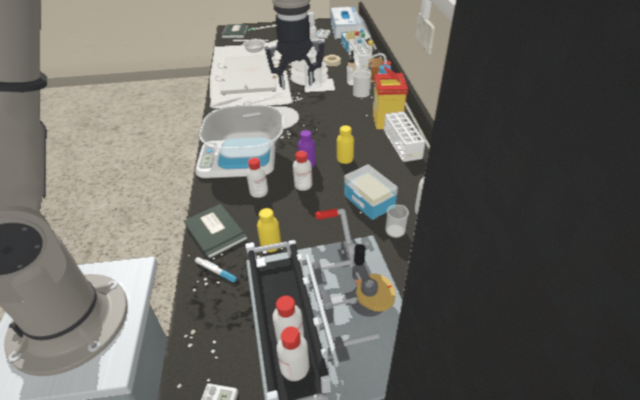

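>>> {"op": "play_rows", "data": {"commands": [[-0.02,-0.003,0,0],[-0.012,-0.003,0.01,0],[0,0,0.03,0],[0,0,0.035,0],[0,0,0.035,0],[0,0,0.035,0],[0,0,0.025,0],[0,0,0.012,0],[0,0,0.008,0],[0,0,0,0],[0,0,0,0]]}}

```text
t: 30.25
eef_pos: [0.5302, 0.365, 0.2716]
tool_rot: [0.0, 0.668, 0.744, 0.001]
contact_force: [-0.4, -0.4, -0.5]
gripper_width: 0.703
```

>>> {"op": "play_rows", "data": {"commands": [[0,0,0,0],[0,0,0,0],[0,0,0,0],[0,0,0,0],[0,0,0,0],[0,0,0,0]], "claw": 0.0, "force": 50}}

```text
t: 30.85
eef_pos: [0.5299, 0.3653, 0.2716]
tool_rot: [0.0, 0.668, 0.744, 0.001]
contact_force: [-0.8, -1.2, 5.9]
gripper_width: 0.341
```

>>> {"op": "play_rows", "data": {"commands": [[0,0,-0.01,0],[0,0,-0.03,0],[0,0,-0.04,0],[0,0,-0.04,0],[0,0,-0.04,0],[0,0,-0.03,0],[0,0,0,0]]}}

```text
t: 31.55
eef_pos: [0.5302, 0.3655, 0.4664]
tool_rot: [0.001, 0.668, 0.744, 0.005]
contact_force: [0.2, -0.8, -1.1]
gripper_width: 0.34
```

```bash
python3 - <<'E'
from h import *
o,T=pose(); print(o["contact_force"],o["eef_pos"],o["gripper_width"],o["q"].round(2))
c=cam("wrist"); save(c,"w17"); caps(c)
d=np.array([.453,-.082])-o["eef_pos"][:2]; M=T[:2,:2]; print(M.T@d)
E
```

```text
[ 0.21002044 -0.79372737 -1.05690037] [0.53020096 0.36545946 0.46635302] 0.34035585934252377 [-0.57  0.38 -0.18  1.56  0.07  1.2  -0.65]
[206. 172.] 657 [0.403  0.3563 0.1105] [0.0299 0.0303 0.0043]
[-0.43651625 -0.12499284]
```

View pics/w17.png

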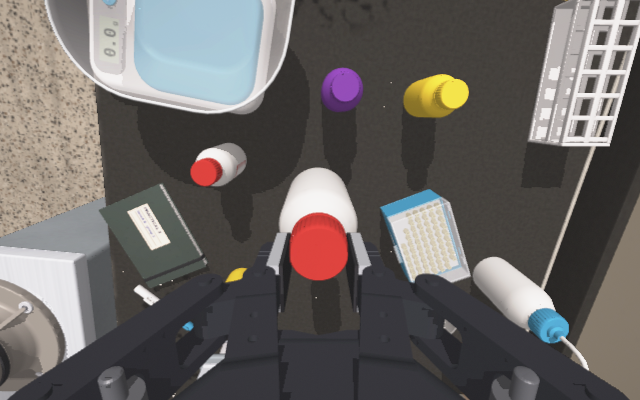

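>>> {"op": "play_rows", "data": {"commands": [[-0.0135,-0.004,0,0],[-0.03,-0.0087,0,0],[-0.03,-0.0087,0,0],[-0.03,-0.0087,0,0],[-0.03,-0.0087,0,0],[-0.03,-0.0087,0,0],[-0.03,-0.0087,0,0],[-0.03,-0.0087,0,0],[-0.03,-0.0087,0,0],[-0.03,-0.0087,0,0],[-0.03,-0.0087,0,0],[-0.03,-0.0087,0,0],[-0.03,-0.0087,0,0],[-0.03,-0.0087,0,0],[-0.02,-0.005,0,0],[-0.013,-0.003,0,0],[0,0,0,0],[0,0,0,0]]}}

```text
t: 33.4
eef_pos: [0.4517, -0.0825, 0.4591]
tool_rot: [-0.001, 0.668, 0.744, -0.001]
contact_force: [-1.3, 1.1, -1.3]
gripper_width: 0.339
```

```bash
python3 - <<'E'
from h import *
o,T=pose(); print(o["contact_force"],o["eef_pos"],o["gripper_width"],o["q"].round(2))
c=cam("wrist"); save(c,"w18"); caps(c)
c=cam("scene"); caps(c)
E
```

```text
[-1.32303228  1.12800302 -1.25690636] [ 0.45166095 -0.08251645  0.45913841] 0.33910590468909046 [-0.03  0.06  0.08  1.98 -0.01  1.1   0.16]
[471.   6.] 759 [0.561  0.0841 0.1565] [0.0467 0.0104 0.0046]
[320. 305.] 897 [ 0.4647 -0.2013  0.1826] [0.0295 0.0293 0.0044]
[341. 173.] 89 [0.5589 0.0924 0.1554] [0.0409 0.0155 0.0049]
[ 73. 241.] 1258 [0.8435 0.6635 0.167 ] [0.1022 0.1144 0.0441]
[332. 253.] 195 [0.4018 0.3596 0.1097] [0.0278 0.0305 0.0045]
```

View pics/w18.png

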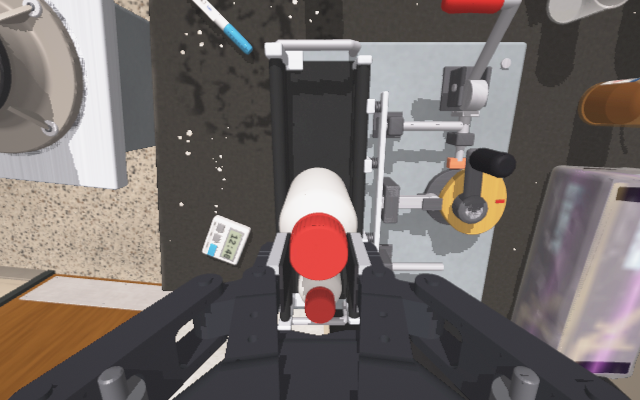

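>>> {"op": "play_rows", "data": {"commands": [[0,0,0.02,0],[0,0,0.025,0],[0,0,0.025,0],[0,0,0.02,0],[0,0,0.014,0],[0,0,0.007,0],[0,0,0.003,0],[0,0,0.001,0],[0,0,0.001,0],[0,0,0,0],[0,0,0,0]]}}

```text
t: 34.6
eef_pos: [0.4526, -0.0826, 0.3447]
tool_rot: [0.0, 0.668, 0.744, 0.0]
contact_force: [-0.6, -0.1, -0.8]
gripper_width: 0.339
```

>>> {"op": "play_rows", "data": {"commands": [[0,0,0.001,0],[0,0,0.001,0],[0,0,0,0],[0,0,0,0]]}}

```text
t: 35.0
eef_pos: [0.4528, -0.0827, 0.3435]
tool_rot: [0.001, 0.668, 0.744, 0.0]
contact_force: [-3.1, -0.8, 11.4]
gripper_width: 0.337
```

>>> {"op": "play_rows", "data": {"commands": [[0,0,0,0],[0,0,0,0],[0,0,0,0],[0,0,0,0],[0,0,-0.01,0],[0,0,-0.02,0],[0,0,-0.03,0],[0,0,-0.03,0],[0,0,-0.03,0],[0,0,0,0]], "claw": 0.06}}

```text
t: 36.0
eef_pos: [0.4534, -0.0828, 0.4669]
tool_rot: [0.003, 0.668, 0.744, 0.003]
contact_force: [0.1, 0.6, 0.2]
gripper_width: 0.706
```

```bash
python3 - <<'E'
from h import *
o,T=pose(); print(o["contact_force"],o["eef_pos"],o["gripper_width"],o["q"].round(2))
c=cam("wrist"); save(c,"w19"); caps(c)
c=cam("scene"); save(c,"scene19"); caps(c)
P=cloud(c); m=(P[...,1]>.38)&(P[...,1]<.65)&(P[...,0]<.56)&(P[...,0]>.3)&(P[...,2]>.03); q=P[m]
for lo in np.arange(.38,.6,.03):
  s=q[(q[:,1]>lo)&(q[:,1]<lo+.03)]; print(round(lo,2),s[:,2].max() if len(s) else None, s[:,0].min() if len(s) else None)
d=np.array([.4032,.3563])-o["eef_pos"][:2]; M=T[:2,:2]; print(M.T@d)
E
```

```text
[0.05565742 0.60808921 0.17966036] [ 0.45339147 -0.08276007  0.46685351] 0.7059804675888953 [-0.03  0.05  0.08  1.97 -0.01  1.11  0.16]
[461.   7.] 853 [0.5607 0.0851 0.1571] [0.0466 0.012  0.0054]
[314. 188.] 907 [ 0.4514 -0.0815  0.1828] [0.0293 0.0301 0.0044]
[317. 249.] 857 [ 0.4609 -0.1436  0.1824] [0.0301 0.03   0.0041]
[315. 299.] 833 [ 0.4649 -0.2015  0.1822] [0.0294 0.0289 0.004 ]
[414. 148.] 241 [ 0.4571 -0.1354  0.1816] [0.0401 0.148  0.0049]
[341. 173.] 91 [0.5585 0.0932 0.1556] [0.0443 0.022  0.0055]
[ 73. 241.] 1273 [0.8425 0.6631 0.1668] [0.0987 0.1156 0.0438]
[332. 253.] 195 [0.4016 0.3594 0.1094] [0.0269 0.029  0.0038]
0.38 0.079659062112577 0.3922523750576631
0.41 0.11080452478140446 0.3001764611097504
0.44 0.11147134842309309 0.30002373733308385
0.47 0.11117361310562407 0.3001468214950034
0.5 0.11043831498716539 0.3003588187172717
0.53 0.11040403596908105 0.30027505863747544
0.56 0.1096972545846866 0.30127030609480526
0.59 0.11043437848090915 0.30059575335878835
[ 0.44191166 -0.00260489]
```

View pics/w19.png

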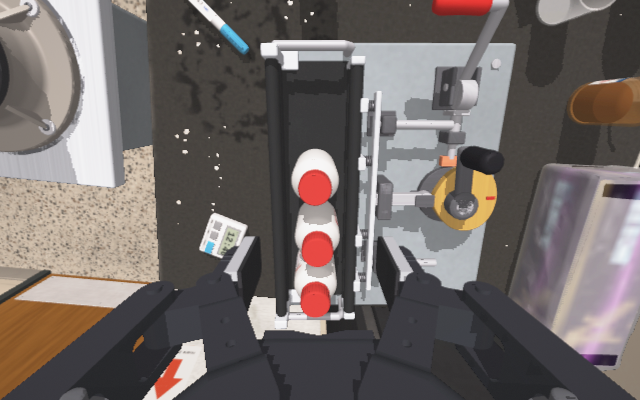

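View pics/scene19.png

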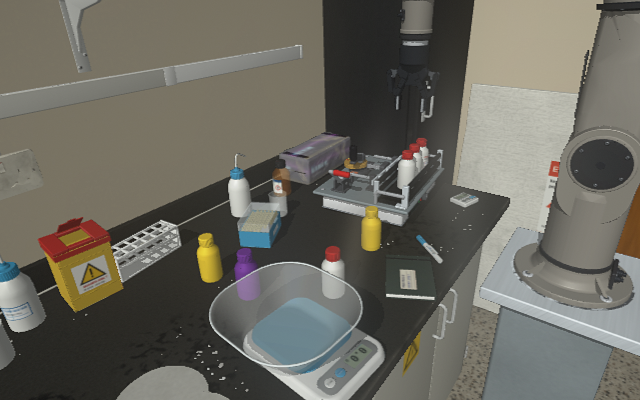

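>>> {"op": "play_rows", "data": {"commands": [[0.012,0,0,0],[0.03,0,0,0],[0.03,0,0,0],[0.03,0,0,0],[0.03,0,0,0],[0.03,0,0,0],[0.03,0,0,0],[0.03,0,0,0],[0.03,0,0,0],[0.03,0,0,0],[0.03,0,0,0],[0.03,0,0,0],[0.03,0,0,0],[0.03,0,0,0],[0.025,-0.0015,0,0],[0.015,-0.001,0,0],[0,0,0,0],[0,0,0,0]]}}

```text
t: 37.9
eef_pos: [0.4022, 0.3559, 0.4615]
tool_rot: [0.0, 0.668, 0.744, -0.001]
contact_force: [0.6, -0.2, 0.1]
gripper_width: 0.703
```

```bash
python3 - <<'E'
from h import *
o,T=pose(); print(o["contact_force"],o["eef_pos"],o["gripper_width"],o["q"].round(2))
c=cam("wrist"); save(c,"w20"); caps(c)
E
```

```text
[ 0.55998102 -0.22641289  0.1386776 ] [0.40218221 0.35590615 0.4614645 ] 0.7027414990359553 [-0.57  0.22 -0.31  1.8   0.07  1.14 -0.8 ]
[319. 174.] 565 [0.4021 0.3558 0.1106] [0.029  0.03   0.0043]
```

View pics/w20.png

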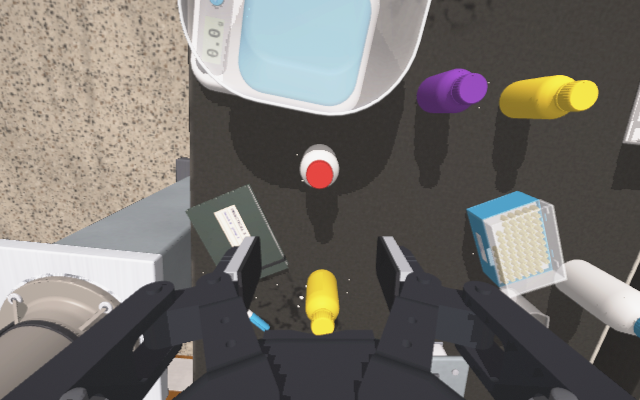

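Descend 0.193.

>>> {"op": "play_rows", "data": {"commands": [[0,0,0.02,0],[0,0,0.035,0],[0,0,0.035,0],[0,0,0.035,0],[0,0,0.03,0],[0,0,0.02,0],[0,0,0.01,0],[0,0,0.007,0],[0,0,0.001,0],[0,0,0,0],[0,0,0,0]]}}

```text
t: 39.05
eef_pos: [0.4025, 0.3569, 0.2702]
tool_rot: [0.0, 0.668, 0.744, 0.001]
contact_force: [0.5, 0.4, -0.3]
gripper_width: 0.703
```

>>> {"op": "play_rows", "data": {"commands": [[0,0,0,0],[0,0,0,0],[0,0,0,0],[0,0,0,0],[0,0,0,0],[0,0,0,0]], "claw": 0.0, "force": 50}}

```text
t: 39.65
eef_pos: [0.4025, 0.3569, 0.27]
tool_rot: [0.0, 0.668, 0.744, 0.001]
contact_force: [-0.3, -1.2, 5.8]
gripper_width: 0.341
```

>>> {"op": "play_rows", "data": {"commands": [[0,0,-0.01,0],[0,0,-0.03,0],[0,0,-0.04,0],[0,0,-0.04,0],[0,0,-0.04,0],[0,0,-0.03,0],[0,0,0,0]]}}

```text
t: 40.35
eef_pos: [0.4025, 0.3574, 0.4643]
tool_rot: [0.0, 0.668, 0.744, 0.004]
contact_force: [0.3, 0.0, -1.6]
gripper_width: 0.343
```

```bash
python3 - <<'E'
from h import *
o,T=pose(); print(o["contact_force"],o["eef_pos"],o["gripper_width"],o["q"].round(2))
c=cam("side"); save(c,"side21"); caps(c)
d=np.array([.4465,-.0225])-o["eef_pos"][:2]; M=T[:2,:2]; print(M.T@d)
E
```

```text
[ 0.3199308   0.01826372 -1.59343849] [0.40248699 0.35738199 0.46428916] 0.34349926979914447 [-0.57  0.22 -0.32  1.8   0.08  1.13 -0.8 ]
[390.  75.] 111 [0.8347 0.6566 0.1827] [0.0143 0.0384 0.0124]
[394.  89.] 185 [0.841  0.6311 0.1487] [0.0921 0.057  0.006 ]
[326. 214.] 162 [0.561  0.088  0.1558] [0.0434 0.0181 0.0047]
[278. 276.] 265 [ 0.4521 -0.0816  0.1821] [0.0299 0.0307 0.004 ]
[286. 307.] 268 [ 0.4624 -0.1451  0.1822] [0.0252 0.028  0.0047]
[302. 360.] 370 [ 0.4803 -0.2436  0.1823] [0.0285 0.0303 0.0043]
[-0.38240841  0.00273869]
```

View pics/side21.png

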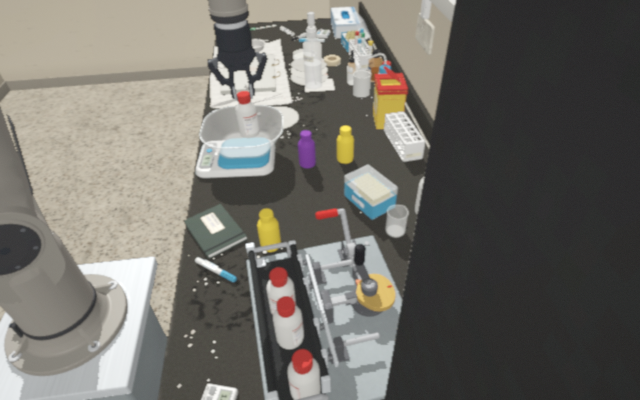

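>>> {"op": "play_rows", "data": {"commands": [[-0.0125,0,0,0],[-0.03,0,0,0],[-0.03,0,0,0],[-0.03,0,0,0],[-0.03,0,0,0],[-0.03,0,0,0],[-0.03,0,0,0],[-0.03,0,0,0],[-0.03,0,0,0],[-0.03,0,0,0],[-0.03,0,0,0],[-0.03,0.001,0,0],[-0.025,0.001,0,0],[-0.015,0.0007,0,0],[0,0,0,0],[0,0,0,0],[0,0,0,0]]}}

```text
t: 42.1
eef_pos: [0.4458, -0.0225, 0.4585]
tool_rot: [-0.001, 0.667, 0.745, -0.0]
contact_force: [-0.1, 0.4, -1.0]
gripper_width: 0.345
```

```bash
python3 - <<'E'
from h import *
o,T=pose(); print(o["contact_force"],o["eef_pos"],o["gripper_width"],o["q"].round(2))
c=cam("wrist"); save(c,"w22"); caps(c)
E
```

```text
[-0.06565034  0.4076863  -1.03603937] [ 0.4457666  -0.02254896  0.45853819] 0.34469671163780713 [-0.09  0.04  0.    2.01 -0.    1.1   0.02]
[462.  78.] 1065 [0.5604 0.0886 0.1569] [0.0466 0.0178 0.0045]
[321. 307.] 905 [ 0.4611 -0.1432  0.1826] [0.0301 0.0299 0.0044]
```

View pics/w22.png

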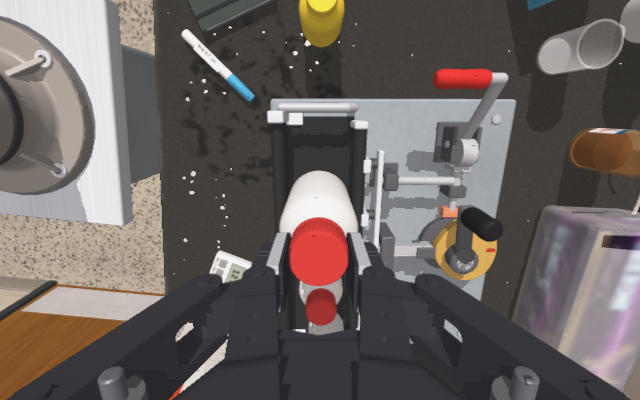

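>>> {"op": "play_rows", "data": {"commands": [[0,0,0.02,0],[0,0,0.025,0],[0,0,0.025,0],[0,0,0.02,0],[0,0,0.014,0],[0,0,0.007,0],[0,0,0.003,0],[0,0,0.002,0],[0,0,0.001,0],[0,0,0,0],[0,0,0,0]]}}

```text
t: 43.25
eef_pos: [0.4463, -0.0234, 0.3426]
tool_rot: [0.0, 0.668, 0.744, 0.0]
contact_force: [-0.1, 0.2, -1.5]
gripper_width: 0.346
```

>>> {"op": "play_rows", "data": {"commands": [[0,0,0.001,0],[0,0,0,0],[0,0,0,0]]}}

```text
t: 43.55
eef_pos: [0.4466, -0.0234, 0.3419]
tool_rot: [0.001, 0.668, 0.744, 0.001]
contact_force: [-0.8, -0.1, 6.8]
gripper_width: 0.341
```

>>> {"op": "play_rows", "data": {"commands": [[0,0,0,0],[0,0,0,0],[0,0,0,0],[0,0,0,0],[0,0,-0.01,0],[0,0,-0.02,0],[0,0,-0.03,0],[0,0,-0.03,0],[0,0,0,0]], "claw": 0.06}}

```text
t: 44.45
eef_pos: [0.4474, -0.0234, 0.4357]
tool_rot: [0.003, 0.668, 0.744, 0.003]
contact_force: [0.8, 0.1, 0.4]
gripper_width: 0.701
```

```bash
python3 - <<'E'
from h import *
o,T=pose(); print(o["contact_force"],o["eef_pos"],o["gripper_width"],o["q"].round(2))
c=cam("wrist"); save(c,"w23"); caps(c)
d=np.array([.4795,-.243])-o["eef_pos"][:2]; M=T[:2,:2]; print(M.T@d)
E
```

```text
[0.77185626 0.1083033  0.39120072] [ 0.44736864 -0.02335309  0.43567671] 0.701340287368162 [-0.09  0.06  0.    2.04 -0.    1.03  0.02]
[470.  74.] 1286 [0.5608 0.0884 0.1571] [0.0472 0.0171 0.0051]
[315. 200.] 1170 [ 0.4467 -0.0238  0.1825] [0.0297 0.0296 0.0043]
[314. 262.] 1122 [ 0.4515 -0.0809  0.1824] [0.0297 0.0296 0.004 ]
[317. 319.] 912 [ 0.4605 -0.1395  0.1824] [0.0296 0.0228 0.0043]
[-0.22183056  0.00826933]
```

View pics/w23.png

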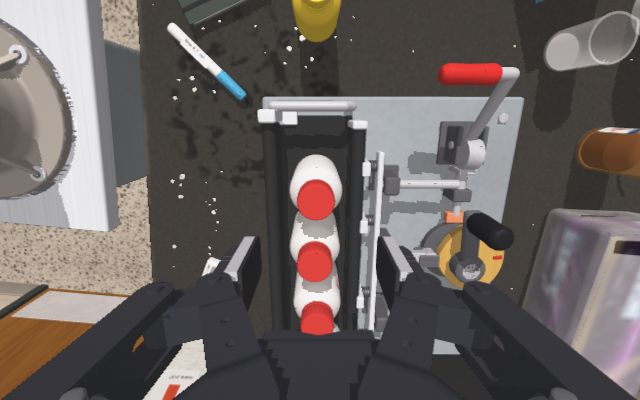

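>>> {"op": "play_rows", "data": {"commands": [[-0.015,0,0,0],[-0.03,0.001,0,0],[-0.03,0.001,0,0],[-0.03,0.001,0,0],[-0.03,0.001,0,0],[-0.03,0.002,0,0],[-0.03,0.001,0,0],[-0.027,0.001,0,0],[0,0,0,0],[0,0,0,0]]}}

```text
t: 45.5
eef_pos: [0.4778, -0.2433, 0.4302]
tool_rot: [-0.001, 0.668, 0.744, -0.0]
contact_force: [-0.4, 0.7, -0.2]
gripper_width: 0.701
```

```bash
python3 - <<'E'
from h import *
o,T=pose(); print(o["contact_force"],o["eef_pos"],o["gripper_width"],o["q"].round(2))
c=cam("wrist"); save(c,"w24"); caps(c)
c=cam("side"); save(c,"side24",(230,190,430,400),3); caps(c)
E
```

```text
[-0.43401568  0.70156784 -0.16043831] [ 0.47777524 -0.24330138  0.43020181] 0.7005164451340983 [ 0.19  0.22  0.19  1.87 -0.05  1.06  0.51]
[540.  35.] 43 [ 0.6568 -0.0885  0.1136] [0.0084 0.0035 0.0036]
[310.  66.] 1590 [ 0.4606 -0.1448  0.1827] [0.0295 0.0289 0.0047]
[321. 203.] 1183 [ 0.4792 -0.2439  0.1826] [0.0292 0.0301 0.0044]
[393.  74.] 35 [0.8375 0.651  0.1804] [0.0086 0.0228 0.007 ]
[329. 214.] 78 [0.5668 0.0838 0.1552] [0.0304 0.0102 0.0044]
[287. 312.] 75 [ 0.465 -0.155  0.181] [0.0184 0.0077 0.0055]
[304. 369.] 72 [ 0.4828 -0.2548  0.1798] [0.0212 0.0071 0.0031]
```

View pics/w24.png

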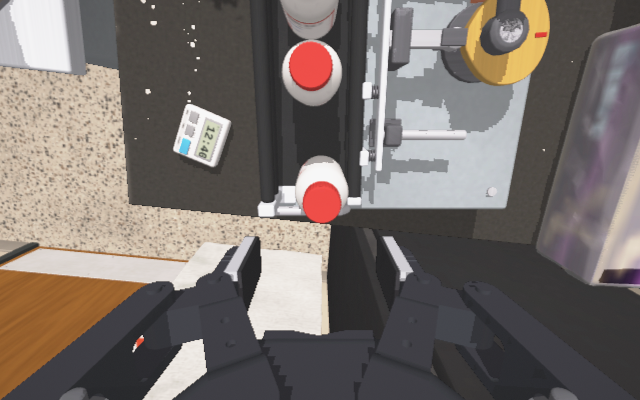

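View pics/side24.png

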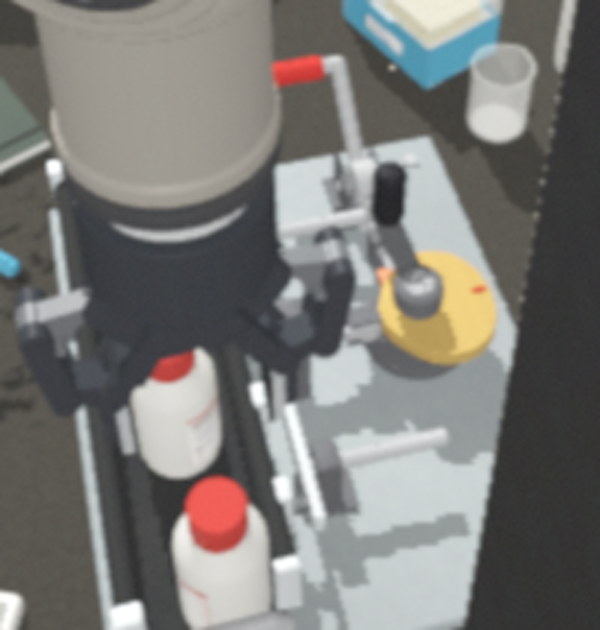

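>>> {"op": "play_rows", "data": {"commands": [[-0.0005,0.0015,0.02,0],[0,0,0.025,0],[0,0,0.02,0],[0,0,0.014,0],[0,0,0.008,0],[0,0,0.003,0],[0,0,0,0],[0,0,0,0]]}}

```text
t: 46.4
eef_pos: [0.48, -0.2435, 0.3419]
tool_rot: [0.001, 0.668, 0.744, 0.0]
contact_force: [-0.2, 0.3, 0.8]
gripper_width: 0.703
```

>>> {"op": "play_rows", "data": {"commands": [[0,0,0,0],[0,0,0,0],[0,0,0,0],[0,0,0,0],[0,0,0,0],[0,0,0,0]], "claw": 0.0, "force": 50}}

```text
t: 47.0
eef_pos: [0.48, -0.2437, 0.3421]
tool_rot: [0.001, 0.668, 0.744, 0.0]
contact_force: [-0.6, 0.3, 6.1]
gripper_width: 0.341
```

```bash
python3 - <<'E'
from h import *
o,T=pose(); print(o["contact_force"],o["eef_pos"],o["gripper_width"],o["q"].round(2))
d=np.array([.466,-.2015])-o["eef_pos"][:2]; M=T[:2,:2]; print(M.T@d)
c=cam("wrist"); save(c,"w25")
E
```

```text
[-0.62099669  0.34486339  6.12186667] [ 0.47996112 -0.24369163  0.34206441] 0.3411371533402939 [ 0.2   0.33  0.18  1.96 -0.08  0.86  0.54]
[ 0.04345162 -0.00932749]
```

View pics/w25.png

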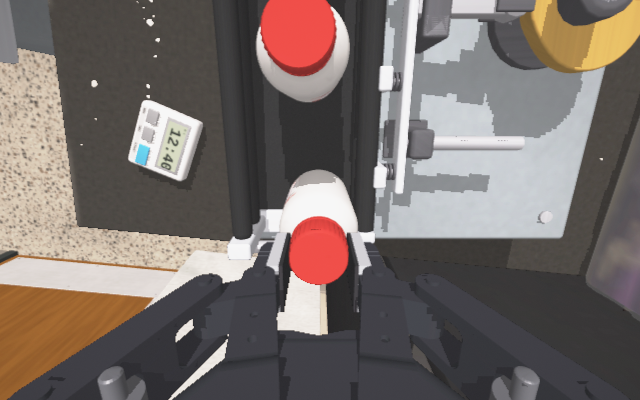

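>>> {"op": "play_rows", "data": {"commands": [[0,0,-0.004,0],[0,0,-0.005,0],[0,-0.004,0,0],[0.007,-0.0035,0,0],[0.01,-0.002,0,0],[0.01,0,0,0],[0.01,0,0,0],[0.0055,0,0,0],[0,0,0,0],[0,0,0,0]]}}

```text
t: 48.05
eef_pos: [0.4657, -0.2023, 0.3503]
tool_rot: [0.0, 0.668, 0.744, 0.0]
contact_force: [0.8, -0.6, -1.1]
gripper_width: 0.344
```

>>> {"op": "play_rows", "data": {"commands": [[0,0,0.004,0],[0,0,0.003,0],[0,0,0.001,0],[0,0,0.001,0],[0,0,0,0],[0,0,0,0]]}}

```text
t: 48.65
eef_pos: [0.4656, -0.2028, 0.3421]
tool_rot: [0.0, 0.668, 0.744, 0.0]
contact_force: [-3.0, 1.0, 10.1]
gripper_width: 0.34
```

Touching the mat; release, rise.

>>> {"op": "play_rows", "data": {"commands": [[0,0,0,0],[0,0,0,0],[0,0,0,0],[0,0,0,0],[0,0,-0.01,0],[0,0,-0.02,0],[0,0,-0.03,0],[0,0,-0.03,0],[0,0,0,0]], "claw": 0.06}}

```text
t: 49.55
eef_pos: [0.4667, -0.2029, 0.436]
tool_rot: [0.004, 0.668, 0.744, 0.002]
contact_force: [-0.2, -0.5, 0.1]
gripper_width: 0.706
```

```bash
python3 - <<'E'
from h import *
o,T=pose(); print(o["contact_force"],o["eef_pos"],o["gripper_width"],o["q"].round(2))
c=cam("wrist"); save(c,"w26"); caps(c)
g=np.array([.6095,-.037]); d=g-o["eef_pos"][:2]; M=T[:2,:2]; print(M.T@d)
E
```

```text
[-0.19125173 -0.53684108  0.09478883] [ 0.4666989  -0.20291967  0.43596311] 0.7057491421360795 [ 0.13  0.17  0.18  1.92 -0.03  1.05  0.43]
[313.  33.] 1773 [ 0.4518 -0.0823  0.1826] [0.0297 0.0297 0.0044]
[530.  84.] 30 [ 0.6571 -0.0889  0.1135] [0.0084 0.0035 0.0026]
[317. 125.] 1225 [ 0.4606 -0.1448  0.1827] [0.0293 0.0287 0.0042]
[315. 198.] 1141 [ 0.4651 -0.2028  0.1824] [0.0297 0.0297 0.0041]
[0.14956582 0.15984659]
```

>>> {"op": "play_rows", "data": {"commands": [[0.01,0.01,0,0],[0.02,0.021,0,0],[0.024,0.026,0,0],[0.024,0.026,0,0],[0.024,0.026,0,0],[0.024,0.026,0,0],[0.0156,0.016,0,0],[0.008,0.008,0.02,0],[0,0,0.02,0],[0,0,0,0],[0,0,0,0]]}}

```text
t: 50.7
eef_pos: [0.6075, -0.0359, 0.3904]
tool_rot: [-0.001, 0.668, 0.744, -0.001]
contact_force: [0.2, 0.1, 0.1]
gripper_width: 0.704
```

```bash
python3 - <<'E'
from h import *
o,T=pose(); print(o["contact_force"],o["eef_pos"],o["gripper_width"],o["q"].round(2))
c=cam("wrist"); save(c,"w27")
P=cloud(c)[170:280,260:400].reshape(-1,3); p=P[(P[:,2]>.179)&(P[:,2]<.188)]; print(len(p),(p.min(0)+p.max(0))/2,p.max(0)-p.min(0))
E
```

```text
[0.18702474 0.06548619 0.06649616] [ 0.60745971 -0.03588792  0.39038128] 0.7039541084147255 [-0.1   0.38  0.08  1.74 -0.03  1.02  0.1 ]
729 [ 0.60715482 -0.0401356   0.18160296] [0.02097189 0.0206282  0.00519611]
```

View pics/w27.png

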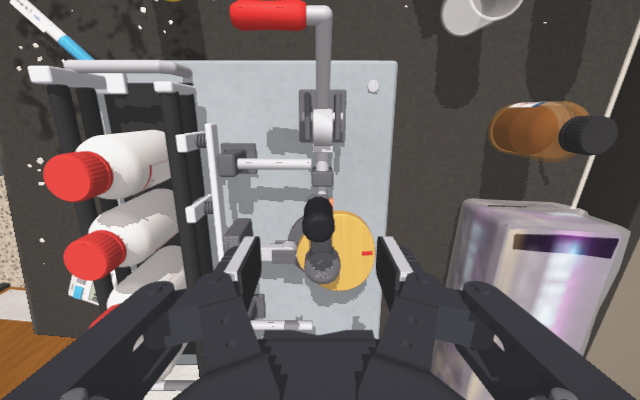

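>>> {"op": "play_rows", "data": {"commands": [[-0.004,0,0.01,0],[0,0,0.02,0],[0,0,0.02,0],[0,0,0.01,0],[0,0,0.005,0],[0,0,0,0],[0,0,0,0]]}}

```text
t: 51.45
eef_pos: [0.6083, -0.0405, 0.327]
tool_rot: [0.0, 0.668, 0.744, 0.0]
contact_force: [-0.5, 0.4, 0.3]
gripper_width: 0.7
```

>>> {"op": "play_rows", "data": {"commands": [[0,0,0,0],[0,0,0,0],[0,0,0,0],[0,0,0,0],[0,0,0,0],[0,0,0,0]], "claw": 0.0, "force": 50}}

```text
t: 52.05
eef_pos: [0.6083, -0.0404, 0.327]
tool_rot: [0.0, 0.668, 0.744, 0.001]
contact_force: [-1.0, 0.1, 5.4]
gripper_width: 0.247
```

```bash
python3 - <<'E'
from h import *
c=cam("wrist"); save(c,"w28"); o,T=pose(); print(o["contact_force"],o["eef_pos"],o["gripper_width"])
s=np.array([.617,-.091]); d=o["eef_pos"][:2]-s; yaw=.108
a=(np.arctan2(d[1],d[0])-yaw+np.pi/2+np.pi)%(2*np.pi)-np.pi; 
if a>1: a-=2*np.pi
print("crank",a,np.linalg.norm(d))
f=a;x=[];N=20;p=.055*np.array([np.sin(a),-np.cos(a)])
for k in range(N):
    g=a+(0.0-a)*(k+1)/N
    B=.055*np.array([np.sin(g),-np.cos(g)]);D=np.round(B-p,4);p=p+D
    x.append([float(D[1]),float(D[0]),0,0])
print(x)
E
```

```text
[-0.80544492 -0.21885797  5.00192277] [ 0.60830909 -0.04032621  0.32698903] 0.2475193706009788
crank -3.07973813446203 0.051413668302313704
[[-0.0012, -0.0084, 0, 0], [-0.0024, -0.0081, 0, 0], [-0.0037, -0.0076, 0, 0], [-0.0048, -0.007, 0, 0], [-0.0057, -0.0062, 0, 0], [-0.0067, -0.0052, 0, 0], [-0.0074, -0.0041, 0, 0], [-0.008, -0.0029, 0, 0], [-0.0082, -0.0017, 0, 0], [-0.0085, -0.0004, 0, 0], [-0.0084, 0.0009, 0, 0], [-0.0082, 0.0022, 0, 0], [-0.0077, 0.0034, 0, 0], [-0.0071, 0.0046, 0, 0], [-0.0064, 0.0056, 0, 0], [-0.0054, 0.0065, 0, 0], [-0.0043, 0.0073, 0, 0], [-0.0032, 0.0078, 0, 0], [-0.0019, 0.0083, 0, 0], [-0.0007, 0.0084, 0, 0]]
```

View pics/w28.png

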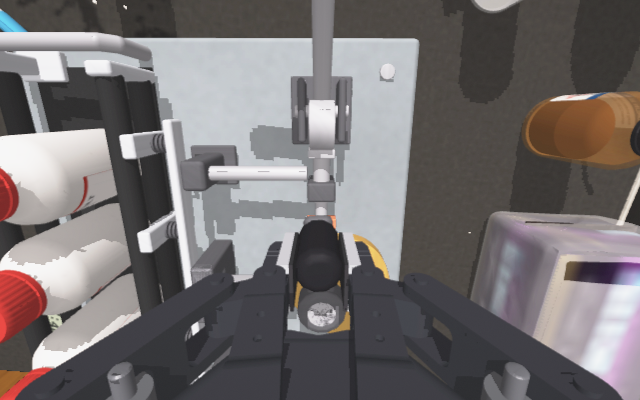

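>>> {"op": "play_rows", "data": {"commands": [[-0.0012,-0.0084,0,0],[-0.0024,-0.0081,0,0],[-0.0037,-0.0076,0,0],[-0.0048,-0.007,0,0],[-0.0057,-0.0062,0,0],[-0.0067,-0.0052,0,0],[-0.0074,-0.0041,0,0],[-0.008,-0.0029,0,0],[-0.0082,-0.0017,0,0],[-0.0085,-0.0004,0,0],[0,0,0,0]]}}

```text
t: 53.2
eef_pos: [0.5622, -0.1035, 0.3269]
tool_rot: [0.0, 0.668, 0.744, -0.0]
contact_force: [-2.6, -1.4, 9.0]
gripper_width: 0.246
```

```bash
python3 - <<'E'
from h import *
c=cam("wrist"); save(c,"w29"); o,T=pose(); print(o["contact_force"],o["eef_pos"],o["gripper_width"])
c=cam("side"); save(c,"side29",(230,190,430,400),3); caps(c)
E
```

```text
[-3.17559974  2.97922399  9.49070107] [ 0.56222588 -0.10300578  0.32694717] 0.24943699835581956
[393.  74.] 49 [0.835  0.6548 0.1815] [0.0083 0.0301 0.0064]
[396.  89.] 36 [0.8501 0.6067 0.1469] [0.0618 0.012  0.0044]
[393.  93.] 42 [0.8426 0.6078 0.1363] [0.0774 0.0123 0.0038]
[275. 257.] 81 [ 0.447  -0.0344  0.1801] [0.028  0.0098 0.0047]
[279. 282.] 80 [ 0.4535 -0.0924  0.1804] [0.0232 0.0089 0.0046]
[286. 312.] 89 [ 0.4611 -0.155   0.1807] [0.0233 0.0082 0.0052]
[292. 344.] 91 [ 0.4676 -0.2128  0.1805] [0.0234 0.0091 0.0041]
```

View pics/w29.png

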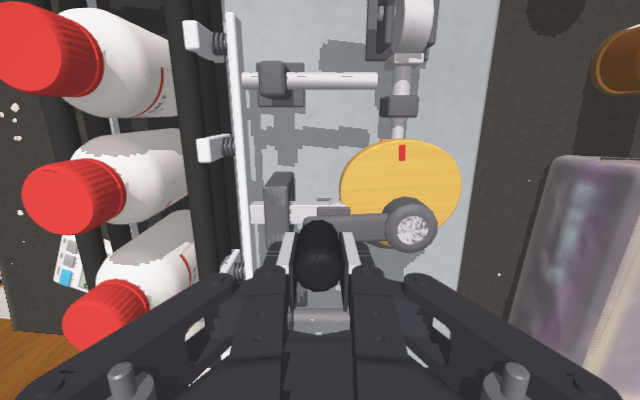

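View pics/side29.png

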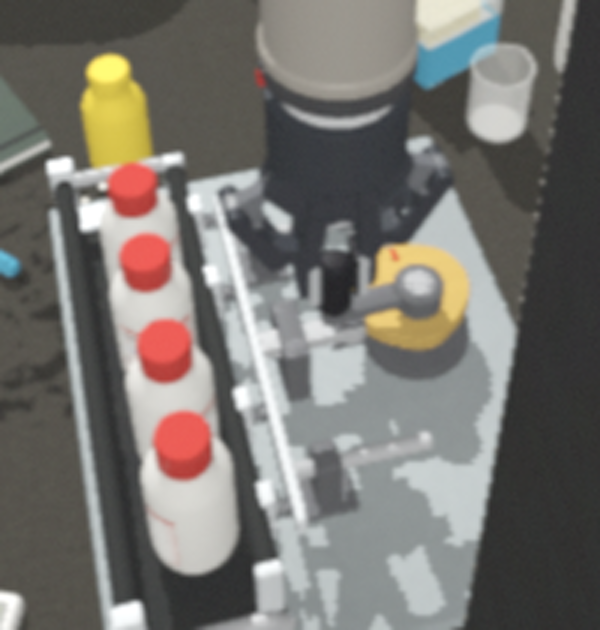

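Good: all four still upright in a row; crank near -1.5. Continue the second half.

>>> {"op": "play_rows", "data": {"commands": [[-0.0084,0.0009,0,0],[-0.0082,0.0022,0,0],[-0.0077,0.0034,0,0],[-0.0071,0.0046,0,0],[-0.0064,0.0056,0,0],[-0.0054,0.0065,0,0],[-0.0043,0.0073,0,0],[-0.0032,0.0078,0,0],[-0.0019,0.0083,0,0],[-0.0007,0.0084,0,0],[0,0,0,0],[0,0,0,0]]}}

```text
t: 54.5
eef_pos: [0.6233, -0.1494, 0.327]
tool_rot: [0.0, 0.668, 0.744, 0.0]
contact_force: [0.3, 0.9, 6.3]
gripper_width: 0.243
```

```bash
python3 - <<'E'
from h import *
c=cam("wrist"); save(c,"w30"); o,T=pose(); print(o["contact_force"],o["eef_pos"],o["gripper_width"])
c=cam("side"); save(c,"side30",(230,190,430,400),3); caps(c)
E
```

```text
[-2.61630095 -0.13118378  7.60755542] [ 0.62308648 -0.14943645  0.3269692 ] 0.24689969156458214
[393.  74.] 47 [0.8345 0.6543 0.1822] [0.007  0.0296 0.0055]
[326. 215.] 128 [0.5606 0.0846 0.1559] [0.0431 0.0108 0.005 ]
[271. 257.] 84 [ 0.4397 -0.0335  0.1802] [0.0282 0.0119 0.0052]
[276. 282.] 82 [ 0.4464 -0.0927  0.1801] [0.023  0.0089 0.0048]
[281. 313.] 86 [ 0.4544 -0.1558  0.1798] [0.0234 0.0093 0.0045]
[288. 345.] 84 [ 0.4611 -0.2145  0.1802] [0.0234 0.0078 0.0042]
```

View pics/w30.png

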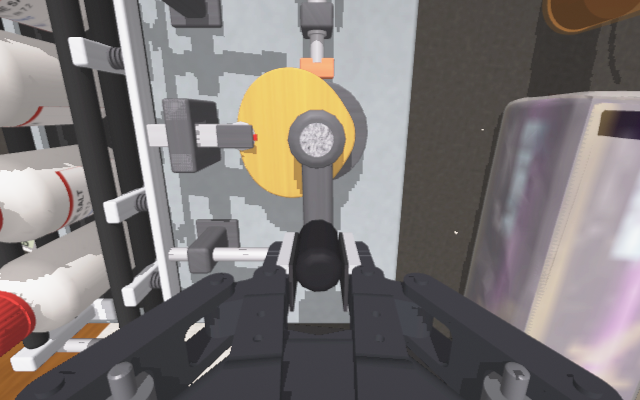

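View pics/side30.png

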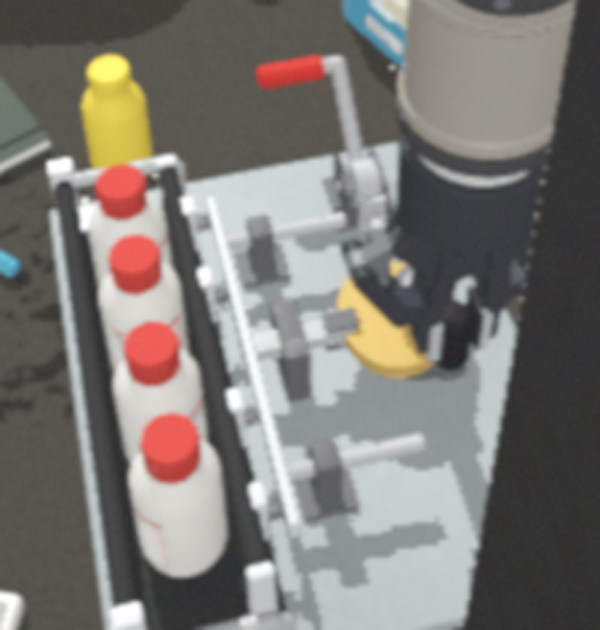

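>>> {"op": "play_rows", "data": {"commands": [[0,0,0,0],[0,0,0,0],[0,0,0,0],[0,0,0,0],[0,0,-0.02,0],[0,0,-0.03,0],[0,0,-0.03,0],[0,0,0,0]], "claw": 0.06}}

```text
t: 55.4
eef_pos: [0.6243, -0.1498, 0.4108]
tool_rot: [0.003, 0.668, 0.744, 0.002]
contact_force: [-0.3, 0.6, 0.2]
gripper_width: 0.695
```

>>> {"op": "play_rows", "data": {"commands": [[0.013,-0.001,0,0],[0.03,-0.004,0,0],[0.03,-0.004,0,0],[0.03,-0.004,0,0],[0.03,-0.004,0,0],[0.03,-0.004,0,0],[0.03,-0.004,0,0],[0.03,-0.004,0,0],[0.03,-0.004,0,0],[0.025,-0.003,0,0],[0.01,0,0,0],[0,0,0,0],[0,0,0,0]], "claw": 0.0}}

```text
t: 56.7
eef_pos: [0.5564, 0.1321, 0.4056]
tool_rot: [0.0, 0.668, 0.744, -0.001]
contact_force: [0.2, 0.7, -0.8]
gripper_width: -0.001
```

```bash
python3 - <<'E'
from h import *
c=cam("wrist"); save(c,"w31"); o,T=pose(); print(o["contact_force"],o["eef_pos"],o["gripper_width"])
c=cam("side"); save(c,"side31",(230,130,430,400),2); caps(c)
c=cam("scene"); save(c,"scene31",(220,130,480,270),3); caps(c)
E
```

```text
[0.00280321 0.22744279 0.53135886] [0.5566032  0.13152819 0.40577671] 0.0020084680666304514
[392.  83.] 403 [0.8422 0.6586 0.1765] [0.0325 0.0472 0.0253]
[326. 214.] 161 [0.5609 0.0881 0.1566] [0.0433 0.0157 0.0049]
[268. 257.] 108 [ 0.4344 -0.0343  0.1814] [0.0279 0.0127 0.0047]
[273. 282.] 110 [ 0.4422 -0.0908  0.1812] [0.0249 0.0147 0.0039]
[278. 313.] 117 [ 0.4487 -0.1554  0.1818] [0.025  0.0095 0.0044]
[284. 345.] 129 [ 0.4555 -0.2122  0.1814] [0.0237 0.0126 0.0036]
[414. 152.] 340 [ 0.4419 -0.1129  0.1813] [0.0445 0.2091 0.0045]
[341. 173.] 91 [0.5594 0.0923 0.1554] [0.0425 0.0158 0.0046]
[ 73. 241.] 1283 [0.843  0.6632 0.167 ] [0.1027 0.1153 0.044 ]
```

View pics/w31.png

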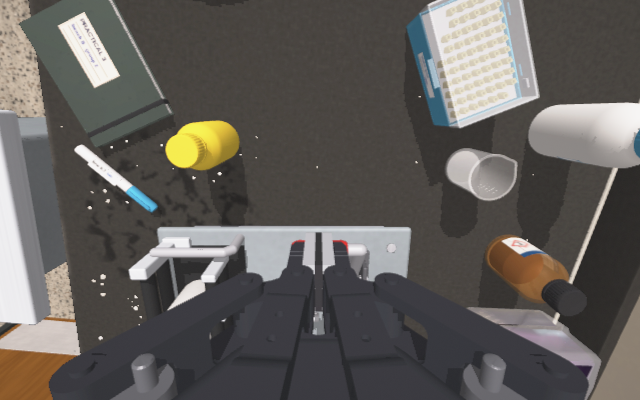

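View pics/side31.png

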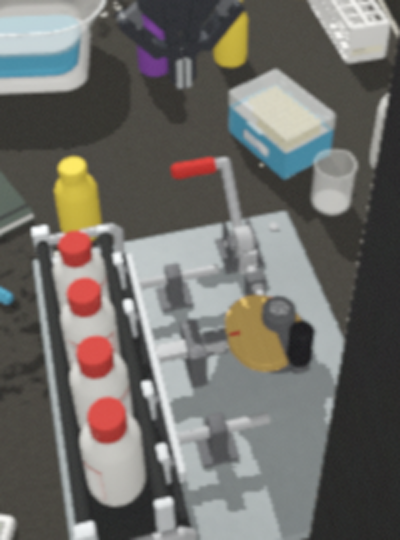

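View pics/scene31.png

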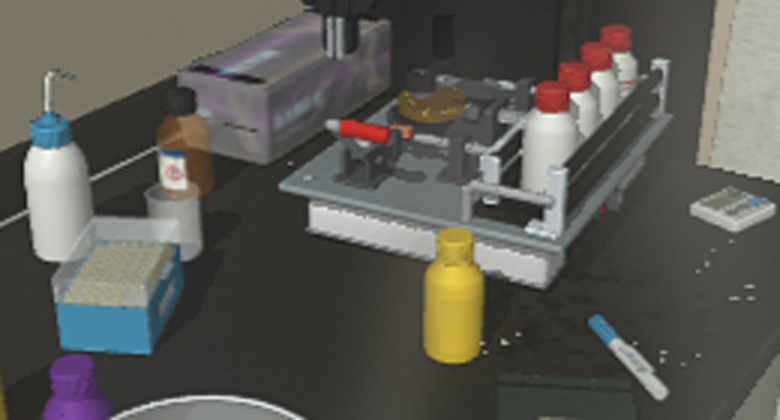

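>>> {"op": "play_rows", "data": {"commands": [[0,0,0.02,0],[0,0,0.03,0],[0,0,0.03,0],[0,0,0.02,0],[0,0,0.003,0],[0,0,0,0],[0,0,0,0]]}}

```text
t: 57.55
eef_pos: [0.557, 0.1329, 0.3045]
tool_rot: [0.001, 0.668, 0.744, 0.001]
contact_force: [0.2, -0.1, 1.3]
gripper_width: 0.002
```

```bash
python3 - <<'E'
from h import *
c=cam("wrist"); save(c,"w32"); o,T=pose(); print(o["contact_force"],o["eef_pos"],o["gripper_width"])
c=cam("side"); save(c,"side32",(270,130,430,290),4)
E
```

```text
[ 0.02409039 -0.37111547  0.07148186] [0.55700181 0.13300782 0.30464069] 0.0024181290167160476
```

View pics/side32.png

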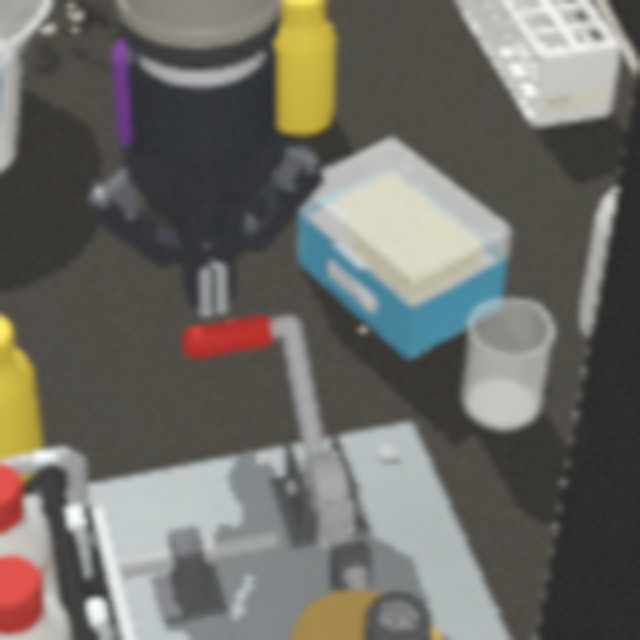

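>>> {"op": "play_rows", "data": {"commands": [[-0.01,0,0,0],[-0.01,0,0,0],[-0.008,0,-0.002,0],[-0.008,0,-0.004,0],[-0.008,0,-0.004,0],[-0.008,0,-0.004,0],[-0.008,0,-0.003,0],[-0.008,0,-0.003,0],[-0.008,0,-0.002,0],[-0.008,0,0,0],[-0.008,0,0,0],[-0.005,0,0,0],[-0.005,0,0,0],[0,0,0,0]]}}

```text
t: 59.05
eef_pos: [0.5676, 0.0305, 0.3252]
tool_rot: [0.0, 0.668, 0.744, -0.0]
contact_force: [-0.6, -0.4, -0.3]
gripper_width: -0.0
```

```bash
python3 - <<'E'
from h import *
c=cam("wrist"); save(c,"w33"); o,T=pose(); print(o["contact_force"],o["eef_pos"],o["gripper_width"])
c=cam("side"); save(c,"side33",(230,190,430,400),3)
E
```

```text
[-0.36535216  0.55338722  0.77996013] [0.56749001 0.03115288 0.32517463] -0.005000465962218644
```

View pics/side33.png

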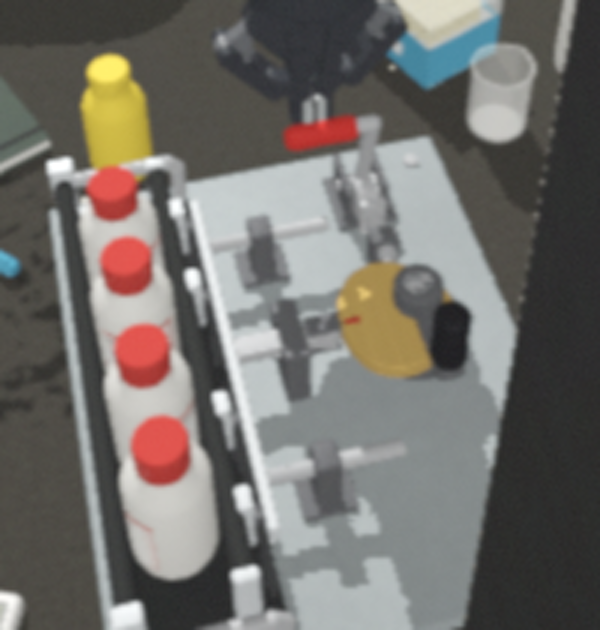

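View pics/w33.png

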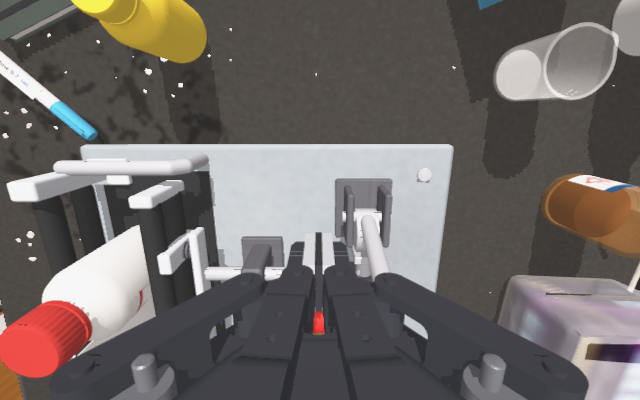

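>>> {"op": "play_rows", "data": {"commands": [[0.01,0,0,0],[0.01,0,0,0],[0,0,-0.03,0],[0,0,-0.04,0],[0,0,-0.04,0],[-0.02,0,-0.01,0],[-0.03,0.005,0,0],[-0.03,0.005,0,0],[-0.03,0.005,0,0],[-0.03,0.005,0,0],[-0.03,0.005,0,0],[-0.03,0,0,0],[0,0,0,0],[0,0,0,0]]}}

```text
t: 60.55
eef_pos: [0.6118, -0.1438, 0.4449]
tool_rot: [-0.0, 0.668, 0.744, 0.0]
contact_force: [0.7, 0.9, 0.2]
gripper_width: -0.001
```

```bash
python3 - <<'E'
from h import *
c=cam("wrist"); save(c,"w34"); np.savez("/tmp/w34.npz",**c); o,T=pose(); print(o["contact_force"],o["eef_pos"],o["t"]); caps(c)
f=c["frame"]
c=cam("side"); caps(c)
P=cloud(dict(np.load("/tmp/w34.npz")))
p=P.reshape(-1,3); p=p[(p[:,2]>.179)&(p[:,2]<.186)&(p[:,0]>.58)&(p[:,0]<.68)&(p[:,1]<-.1)]; print("grip",len(p),(p.min(0)+p.max(0))/2,np.ptp(p,0))
yaw=.108; co,si=np.cos(yaw),np.sin(yaw); C=np.array([.542,-.103])
d=P[...,:2]-C; X=d[...,0]*co+d[...,1]*si; Y=-d[...,0]*si+d[...,1]*co; Z=P[...,2]
m=(Z>.11)&(Z<.137)&(abs(Y)<.12)&(X>-.16)&(X<0.0)
h,e=np.histogram(X[m],bins=54,range=(-.16,.0)); print([(round(a*1000),int(b)) for a,b in zip(e,h) if b>30])
E
```

```text
[-0.30777926  0.23274714  0.91028437] [ 0.61188336 -0.14269581  0.44501306] 60.6
[96. 19.] 2014 [ 0.4353 -0.0288  0.1824] [0.0319 0.0244 0.0048]
[285.   3.] 387 [ 0.5714 -0.0029  0.179 ] [0.0452 0.007  0.0045]
[110.  98.] 1837 [ 0.4411 -0.0825  0.1824] [0.0304 0.0301 0.0044]
[125. 177.] 1470 [ 0.4481 -0.1452  0.1823] [0.0302 0.0299 0.0042]
[137. 242.] 1286 [ 0.4549 -0.2036  0.1824] [0.031  0.0298 0.0043]
[334. 235.] 157 [0.5643 0.004  0.1817] [0.0333 0.0155 0.0052]
[268. 257.] 107 [ 0.4353 -0.0328  0.182 ] [0.0296 0.0137 0.0053]
[273. 282.] 105 [ 0.4423 -0.0914  0.1818] [0.025  0.013  0.0054]
[278. 313.] 116 [ 0.4488 -0.1553  0.1814] [0.0252 0.0117 0.0046]
[285. 345.] 120 [ 0.4554 -0.2122  0.1814] [0.0237 0.0144 0.0043]
grip 461 [ 0.62191385 -0.14918356  0.18176427] [0.02082066 0.02026247 0.00548402]
[(-136, 118), (-133, 229), (-130, 298), (-127, 326), (-124, 255), (-101, 44), (-98, 62), (-95, 88), (-92, 120), (-89, 155), (-86, 229), (-83, 306), (-80, 434), (-77, 770), (-74, 351), (-71, 608), (-68, 782), (-65, 911), (-62, 1118), (-59, 243), (-56, 545), (-53, 79), (-50, 170), (-47, 701), (-44, 826), (-41, 47), (-39, 49), (-36, 44), (-33, 43), (-30, 45), (-27, 45), (-24, 47), (-21, 42), (-15, 224), (-12, 267), (-9, 254), (-6, 265), (-3, 276)]
```

View pics/w34.png

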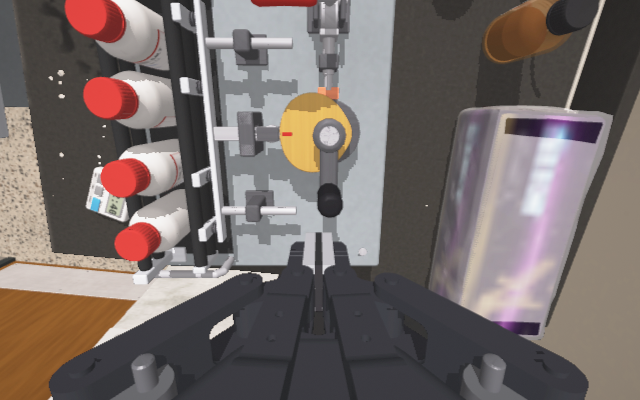

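```bash
python3 - <<'E'
from h import *
c=cam("scene"); save(c,"scene_end"); 
E
```

```text
(no output)
```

View pics/scene_end.png

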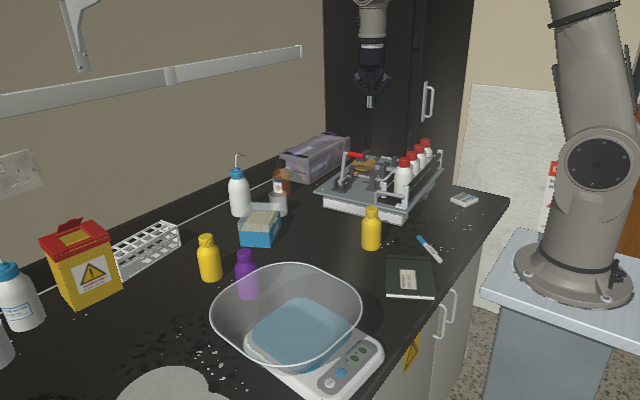

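```bash
python3 -c "
from h import *
print(bot.hand_in())"
```

```text
the job is handed in; nothing more can be done
None
```

All four white red-capped bottles are in the shaker, gripped and locked, and the job is handed in at about 61 s of the 210 s allowed.

I opened the lock lever and cranked the camshaft back to about -3.1, which put the bar fully back. I stood the bottles in one row, cranked back to about 0 and pushed the lever past centre.

The first bottle I placed was knocked about 4 cm along the row while the arm was away. I gripped it again and put it back before clamping.

Last checks, all from the camera pictures because the joint readings are not available to me:
- **Bottles:** all four are upright, with caps at 0.182 m. They stand in line about 11 mm towards the fixed bars, which is the gripped position.
- **Crank:** the arm points along the shaker's -y and the red mark on the cam faces the follower, in the middle of the flat dwell.
- **Lever:** the grip is back within about 5 mm of where it started (clamped).
- **Surroundings:** the beaker and tip box look unmoved, and the arm touches nothing.

No check failed. I could not measure the clamp bar's spring travel directly. I judged the grip from how far the bottles shifted as the bar closed.

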